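# Walk a load unit into its bench dock and drive the locking pin

### The arm

A 6-joint arm with a two-finger parallel gripper is mounted at the origin on the work surface. World frame = base frame: x ahead of the robot, y to its left, z up, the work surface at z = 0. Lengths are in m, angles in rad, forces in N, time in s.
With the tool pointing down it reaches from about 0.25 to 0.775 m from the base axis. Payload 4 kg.
Tool frame: the origin (TCP) lies at the very end of the fingers, on their centre line; the grasp point (between the pads) lies 19 mm behind it; z points along the fingers, y is the line along which they close (so a half turn about z gives the same grasp; the last joint's range is limited). The gripper opens to 94 mm and grips with 3 to 60 N. Pads are 16 mm wide; open, the fingers measure 119 mm over their backs; the gripper's body (75 mm by 177 mm) begins 78 mm behind the grasp point.
Start: joints at [1.241, 0.087, 1.371, -0, 1.684, -0.103], TCP at [0.124, 0.536, 0.206] pointing down, gripper open.
Joint ranges: [-3.1, 3.1], [-0.76, 2.03], [0.27, 2.55], [-1.08, 4.22], [0.17, 2.65], [-2.57, 2.57]. Speed limits (rad/s): [2.79, 2.79, 3.14, 3.14, 3.14, 3.14].

### API

Orientations are given as a rotation vector (axis times angle).
In Python, from rig import * gives the robot as it stands.
- The arm moves only by the tool play_rows, never from a script. Its argument "moves" is one flat list of numbers, 7 for each row, row after row: the opening, from 0 (shut) to 1 (fully open), then the shift along the tool's x, y, z in m, then the turn, a rotation vector about the tool's x, y, z in degrees. A call has 1 to 20 rows; each row is the pose to reach, as a shift and turn from the pose commanded when the call began, along the tool's axes at that moment; what a row does not reach only later rows make up. A row lasts 1/10 s, in which the tool goes at most 50 mm and 8.59 degrees, less where a joint would pass 70% of its speed; a pose out of reach is approached as far as the arm can. A call with a gripper value outside its range is refused whole. The fingers move at their own pace and stop on an object; "newtons" is the grip in N (left out, the last holds). Time passes only in rows, so rows that repeat a pose let the fingers close. It gives the time, the measured TCP pose, the force, the opening and the grip force at its end, in the units of the state.
- get_obs(): the state, without advancing time (a new reading comes with each control period).
- camera(name): name is "scene" or "top"; returns a dict with "pixels" (384x512x3 uint8, blue, green, red), "K" (3x3 intrinsics, pixels), "D" ([k1, k2, p1, p2, k3] as OpenCV has them; the pictures are not rectified), "R" (3x3) and "t" (3): a world point X has camera coordinates R X + t. Camera axes: x right, y down, z forward; pixel columns grow to the right and rows downward; lengths in m; the calibration is good to about 2 mm. A picture is of the moment at which its call begins. There is no depth.
- sign_off(): hands the job in; it is judged then, once.
The state is a dict: "time_s": time; "qpos": joint angles; "joint_velocities": joint speeds; "effort": joint torques, N m; "ee_pos": TCP position; "tool_rot": TCP orientation; "wrist_force": force on the tool from outside, world axes, zero at the start; "wrist_torque": the same for the moment, N m; "gripper_width": opening from 0.0 (shut) to 1.0 (fully open); "grasp_force": force on a finger pad.
Only numpy, scipy, OpenCV 4.12 (cv2) and the standard library are available. Lean on these libraries where they do the work, as an engineer would, in place of code of your own. Each camera call takes 0.05 s, during which the arm holds its last target. There are 200 camera calls.

### The job

Walk the heavy yellow load unit forward into the dock by pushing in turn on the two bare rear corners of its knobbed panel, never on the knobs and without letting it slew far round (over about 25 degrees), until it sits square and fully home against the back stop. Then lift the mallet by its head out of the blue stall, stand it on the green mat and let go, take it again by the handle, and knock the yellow-capped locking pin in the dock fully down with the mallet head only. Finish with the mallet standing on the mat again, let go, and leave the multimeter, the red plug and the mug where they are.

Things in the scene. Friction and masses are not known exactly. Their poses are not given: they have to be found in the camera images.
- dock: Fixed dock. Origin on the bench where the unit's underside centre lies when home; +x is the way in (forward), z up. Grey back stop face at x = +55 mm. Two aluminium guide rails, 22 mm high, 184 mm apart inside, from x = +8 to +60 mm, flaring outward (0.3 rad) to a mouth about 225 mm wide at x = -58 mm.
- deck (a point): Top centre of the deck over the dock's inner end, 97 mm above the bench; axes as the dock's. The deck spans x = +5 to +67 mm and y = -55 to +55 mm in the dock's frame, underside at 85 mm. It carries the locking pin and the two red cheeks.
- cheeks (a point): Point midway between the tops of the two upright red guard cheeks on the deck, 210 mm above the bench, over the pin; axes as the dock's. Each cheek is 32 mm long in x, 8 mm thick; inner faces 56 mm apart in y. Open towards -x, +x and up, with no room for a hand over the pin: the mallet head goes in held by the handle, handle along the dock's x axis.
- pin_top (a point): Top centre of the yellow cap (17 mm diameter) of the steel locking pin, between the red cheeks, at x = 30 mm, y = 0 in the dock's frame; 121 mm above the bench when up, 107 mm when fully down.
- pin (a joint): Travel of the locking pin: 0 up, 0.014 m fully down. A light spring and a friction detent: it needs about 6 N to go down and stays where it is left. It goes fully down only when the unit is home, its tip entering the socket in the unit's top.
- unit: Heavy yellow load unit, 110 mm deep (x) by 170 mm wide (y) by 75 mm high, about 2 kg (varies), too wide to grip. Origin at the centre of its underside; +x is its forward end (enters the dock first, corners rounded at 12 mm); its -x face is the rear panel with the knobs, at x = -55 mm. It slides under a push of 8 to 18 N low down. A push on one rear corner both advances it and swings it towards the other side.
- unit_mid (a point): Centre of the unit (37.5 mm above its underside), axes as the unit's. A push of 10 mm near one rear corner turns the free unit by about 0.07 rad and moves this point about 5 mm on. Home when it lies over the dock's origin, axes parallel to the dock's.
- knobs: Three black knobs on the unit's rear (-x) panel at y = -24, 0 and +24 mm, 18 mm across, centres 32 mm up, standing 18 mm out. Origin and axes are the unit's. The bare panel for pushing is from 35 to 85 mm either side of the middle, over the full height.
- mallet_head (a point): Centre of the mallet's square black head with a red band, 40 x 40 mm and 56 mm tall, half-way up (28 mm above its lower face). z up when it stands on its face. The handle points along +x. The whole mallet weighs 0.24 kg. It starts standing on its lower face with its handle in the stall.
- mallet_grip (a point): Point on the mallet's wooden handle 75 mm from the head's centre along +x, at the same height. The handle, 16 mm wide (y) and 20 mm high, starts at the head and ends 115 mm from the head's centre.
- mallet: The mallet as a whole; origin at the centre of the head's lower face, axes as point mallet_head.
- rack: Fixed blue stall on the bench, origin on the bench at its middle: two walls 100 mm long (x), 14 mm thick and 60 mm high with a 30 mm gap between them, closed at +x. The mallet's handle lies in the gap with too little room for fingers; its head stands clear of the -x end, 78 mm from the origin, and the mallet lifts straight up.
- mat: Green mat fixed to the bench, 120 x 120 mm, 4 mm thick, origin at the centre of its underside. The mallet head is to stand on it (the handle may overhang).
- meter: Bystander: orange and black multimeter lying flat, 150 x 76 x 35 mm, origin at the centre of its underside, long along x.
- plug: Bystander: red and white industrial plug standing upright, 58 mm diameter, 80 mm high, origin at the centre of its underside.
- mug: Bystander: blue mug, 72 mm diameter, 80 mm high, handle to its +y, origin at the centre of its underside.
- tower: Fixed aluminium socket tower, 60 x 60 mm and 190 mm high, an obstacle; origin at the centre of its underside.
There are look-alikes about, which are no part of the job. Of the things like the unit, leave any that is purple or white; of the rest the smaller one is meant.

How it is judged:
On the way, in this order (a step that is already met when the one before it is completed fails the run):
1. the unit is square and fully home in the dock (x of unit_mid in the frame of dock above -0.005 m and y of unit_mid in the frame of dock between -0.008 and 0.008 m and angle between the x axis of unit and the x axis of dock, either way round below 0.06 rad), for 0.2 s.
2. the mallet has been taken from the stall and stands on the mat, let go (horizontal distance between mallet_head and mat below 0.055 m and height (world z) of mallet_head between 0.028 and 0.036 m and angle between mallet_head's own z axis and vertical below 0.1 rad and contact force between the fingers and mallet below 0.05 N and linear speed of mallet below 0.03 m/s), for 0.2 s.
3. the locking pin is knocked fully down (value of joint pin above 0.0115 m), for 0.1 s.
At the end, for the whole second after the job is handed in: The unit is home (within 5 mm of the back stop, 8 mm sideways, 0.06 rad), the pin at least 11.5 mm down of 14, and the mallet stands upright on its face, head centre within 55 mm of the mat's centre, let go and at rest (all of step 1 and all of step 2 and value of joint pin above 0.0115 m and linear speed of unit below 0.02 m/s); the robot touches nothing.
It fails at once if the unit's knobs are pushed by the robot (contact force between knobs and the fingers above 1.5 N or contact force between knobs and the arm above 1.5 N).
It fails at once if the unit slews more than about 25 degrees off the dock's axis, or is tipped (angle between the x axis of unit and the x axis of dock, either way round above 0.47 rad or angle between unit's own z axis and vertical above 0.2 rad).
It fails at once if the robot itself presses the pin (contact force between pin and the fingers above 0.5 N or contact force between pin and the arm above 0.5 N).
It fails at once if the mallet is toppled (angle between mallet_head's own z axis and vertical above 0.8 rad).
It fails at once if a bystander is disturbed (distance of any of meter, plug, mug from where it was at the start of the episode above 0.02 m).
It also fails if it takes over 72 s, if anything falls off the work surface, if the arm or the gripper's body presses on something with over 40 N, if the wrist force passes 120 N, or if a joint passes its speed limit or range.

## Working session

There is one attempt and no reset: what is moved stays moved. The work goes in short steps, Python scripts to look and compute and a tool call to move; the robot and the scene stay as the last step left them, time stands still between calls to the robot, and variables do not carry over. Pictures are saved under pics/ and viewed, at most 10 in all, crops included, and the job is handed in when it is done.

Besides the shell and the picture viewer there is one more tool, called after ">>>" as a command line: name --argument value ..., lists and objects as JSON in quotes. play_rows: Moves the arm, as the interface text tells. Its arguments: {"type":"object","properties":{"moves":{"type":"array","items":{"type":"number"}},"newtons":{"type":"number"}},"required":["moves"]}

```bash
ls; mkdir -p pics; python3 - <<'E'
from rig import *
import cv2
o=get_obs(); print(o)
for n in("scene","top"):
    c=camera(n); cv2.imwrite(f"pics/{n}0.png",c["pixels"]); print(n,c["K"],c["D"],c["R"],c["t"])
E
```

```text
pics
{'time_s': 0.0, 'qpos': array([ 1.24092472e+00,  8.79708439e-02,  1.37224278e+00,  4.04809941e-06,
        1.68359293e+00, -1.03070548e-01]), 'joint_velocities': array([-1.92433218e-03,  9.83000004e-04,  7.91297364e-04,  2.15710768e-03,
        8.40104589e-06, -3.19578338e-04]), 'effort': array([-9.51744914e-04, -3.40167904e+01, -3.02433157e+01,  7.17888563e-02,
        3.27030849e-02, -1.54444560e-04]), 'ee_pos': array([0.12348378, 0.53539948, 0.20430134]), 'tool_rot': array([-0.35544003, -3.12093625,  0.00339456]), 'wrist_force': array([ 0.20555737, -0.28724883,  0.09280055]), 'wrist_torque': array([-0.00092356,  0.02690752,  0.006414  ]), 'grasp_force': 0.0, 'gripper_width': 1.0002794790055969}
scene [[413.67156327   0.         265.67142766]
 [  0.         413.67156327 190.93000866]
 [  0.           0.           1.        ]] [-0.00512129  0.          0.          0.          0.        ] [[-0.18987313  0.98180669  0.00195203]
 [ 0.79581807  0.15506828 -0.58534385]
 [-0.57499721 -0.10958761 -0.81078281]] [ 0.0279178  -0.34315095  1.87942811]
top [[414.96364965   0.         253.58699562]
 [  0.         414.96364965 196.09193389]
 [  0.           0.           1.        ]] [-0.10664391  0.          0.          0.          0.        ] [[ 0.02547841 -0.99967073 -0.00304672]
 [-0.99115389 -0.02486402 -0.13036772]
 [ 0.13024904  0.00634133 -0.99146103]] [0.0685109  0.56148245 1.60565382]
```

View pics/scene0.png

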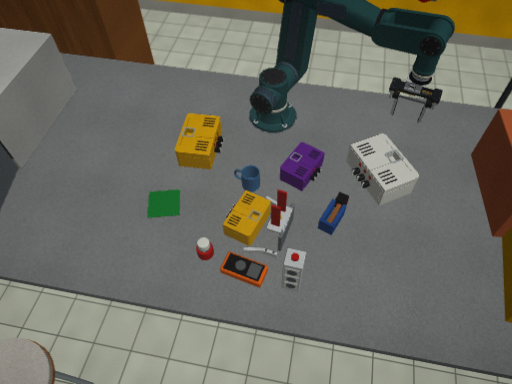

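View pics/top0.png

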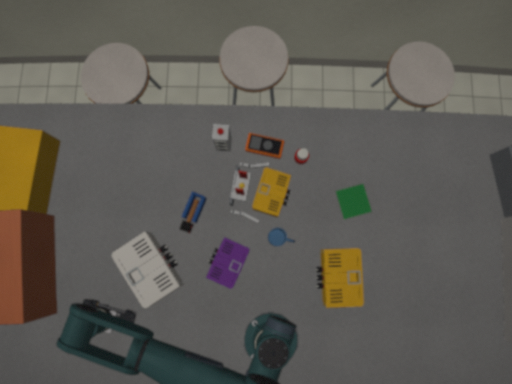

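The top picture shows the unit at about (272,192) with its knobs on the right at (287,197), and the dock to its left with the deck at (240,185). The mallet and stall are at (192,212), mat (353,201), mug (278,237), meter (265,146), plug (302,156), tower (221,135). I'll zoom in.

```bash
cat > h.py <<'E'
from rig import *
import cv2, numpy as np
from scipy.spatial.transform import Rotation as Ro
def ray(c,uv,z):
    p=cv2.undistortPoints(np.array(uv,float).reshape(-1,1,2),c["K"],np.array(c["D"],float))[:,0]
    d=np.c_[p,np.ones(len(p))]@c["R"]; o=-c["R"].T@c["t"]
    return o+d*((z-o[2])/d[:,2])[:,None]
def proj(c,X):
    return cv2.projectPoints(np.array(X,float).reshape(-1,1,3),cv2.Rodrigues(c["R"])[0],c["t"],c["K"],np.array(c["D"],float))[0][:,0]
def totool(dw):  # world shift -> tool axes
    return Ro.from_rotvec(get_obs()["tool_rot"]).inv().apply(dw)
def blobs(c,lo,hi,amin=8):
    m=cv2.inRange(cv2.cvtColor(c["pixels"],cv2.COLOR_BGR2HSV),lo,hi)
    n,l,s,ce=cv2.connectedComponentsWithStats(m)
    return m,l,[(i,s[i],ce[i]) for i in range(1,n) if s[i][4]>=amin]
def save(c,x0,y0,x1,y1,k,name):
    cv2.imwrite(f"pics/{name}.png",cv2.resize(c["pixels"][y0:y1,x0:x1],None,fx=k,fy=k,interpolation=cv2.INTER_CUBIC))
E
python3 - <<'E'
from h import *
t=camera("top"); save(t,170,115,330,245,4.6,"t1")
s=camera("scene"); save(s,195,155,355,295,4.2,"s1")
for n,lo,hi in(("yellow",(18,150,90),(32,255,255)),("green",(50,120,40),(80,255,255)),("red",(0,150,80),(8,255,255)),("blue",(100,120,40),(125,255,255))):
    for cn,c in(("top",t),("scene",s)):
        m,l,b=blobs(c,lo,hi)
        for i,st,ce in b: print(n,cn,st,ce.round(1),ray(c,[ce],0)[0].round(3))
E
```

```text
yellow top [   0  126   43   85 2911] [ 17.4 165.6] [0.67  1.092 0.   ]
yellow top [ 253  168   37   48 1082] [272. 192.] [0.583 0.009 0.   ]
yellow top [240 184   4   4  10] [241.3 185.3] [0.607 0.134 0.   ]
yellow top [261 185   7   8  39] [263.8 188.4] [0.597 0.042 0.   ]
yellow top [ 321  249   42   58 2032] [340.8 277.6] [ 0.246 -0.272  0.   ]
yellow top [350 273   8   9  70] [353.4 277. ] [ 0.249 -0.323  0.   ]
yellow scene [160   0 124  14 867] [239.7   4.1] [-0.876 -0.353  0.   ]
yellow scene [ 366    0  146   39 2978] [463.8  13.9] [-1.025  0.93   0.   ]
yellow scene [317  15  14   4  29] [322.4  16.5] [-0.841  0.137  0.   ]
yellow scene [ 175  113   47   56 1833] [198.4 141. ] [ 0.215 -0.283  0.   ]
yellow scene [183 129  11   6  54] [188.  131.5] [ 0.17  -0.344  0.   ]
yellow scene [ 223  190   48   56 1515] [246.4 217.7] [0.557 0.005 0.   ]
yellow scene [250 212  10   8  48] [254.3 215.3] [0.541 0.032 0.   ]
yellow scene [507 319   5   4  10] [509.6 320.3] [0.776 0.923 0.   ]
green top [337 185  33  33 743] [353.2 200.9] [ 0.555 -0.322  0.   ]
green scene [147 190  33  27
[... 208 characters left out ...]
.4 172.2] [0.661 0.131 0.   ]
red scene [278 190   9   7  21] [282.2 192.2] [0.414 0.118 0.   ]
red scene [285 199   1  12  12] [285.  204.5] [0.47  0.138 0.   ]
red scene [271 205  12   6  35] [276.7 207. ] [0.488 0.109 0.   ]
red scene [279 212   1  14  14] [279.  218.5] [0.537 0.126 0.   ]
red scene [196 243  18  17 124] [206.  253.2] [ 0.73  -0.104  0.   ]
red scene [292 253   7   8  43] [294.9 256.7] [0.683 0.209 0.   ]
blue top [183 193  22  28 194] [193.9 205.8] [0.519 0.323 0.   ]
blue scene [236 166  24  25 314] [250.7 177.1] [ 0.365 -0.019  0.   ]
blue scene [235 172   7   7  12] [237.4 175.7] [ 0.368 -0.074  0.   ]
blue scene [318 199  28  35 414] [330.7 217.7] [0.496 0.317 0.   ]
```

View pics/t1.png

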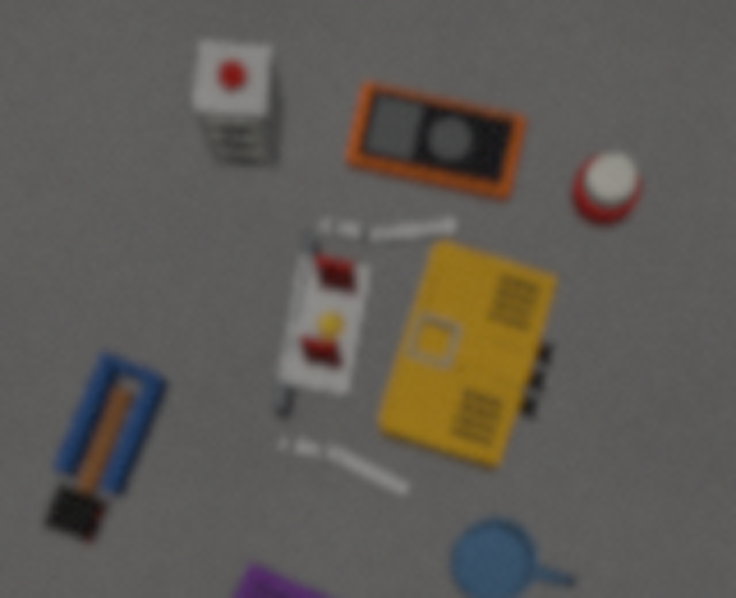

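View pics/s1.png

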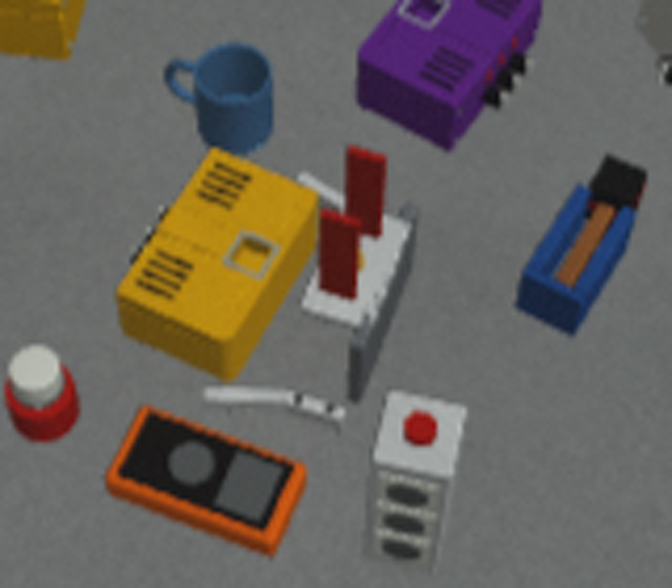

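```bash
cat >> h.py <<'E'
def crop2px(p,k,x0,y0): return (np.array(p,float)+.5)/k-.5+np.array([x0,y0])
E
python3 - <<'E'
from h import *
t=camera("top"); s=camera("scene")
T=lambda p,z: ray(t,crop2px(p,4.6,170,115),z).round(4)
S=lambda p,z: ray(s,crop2px(p,4.2,195,155),z).round(4)
def info(n,P):
    P=P[:,:2]; c=P.mean(0); e=P-np.roll(P,-1,0)
    print(n,c.round(4),"edges",np.linalg.norm(e,axis=1).round(3),"ang",np.degrees(np.arctan2(e[:,1],e[:,0])).round(1))
# order: front-far, rear-far, rear-near, front-near
info("unitT",T([(440,240),(557,273),(500,467),(378,430)],.075))
info("unitS",S([(236,376),(118,293),(213,148),(321,195)],.075))
info("deckT",T([(303,250),(370,263),(348,393),(280,381)],.097))
print("cap",T([(331,323)],.121))
info("rackT",T([(105,352),(166,378),(122,495),(55,470)],.06))
info("headT",T([(60,485),(105,503),(92,543),(45,525)],.056))
info("headS",S([(604,156),(647,172),(630,207),(588,192)],.056))
print("handle",T([(90,488),(127,388)],.038))
info("meterT",T([(363,83),(525,117),(510,198),(347,163)],.035))
print("plug",T([(611,177)],.08),S([(38,366)],.08)); print("mug",T([(495,560)],.08),S([(235,77)],.08))
print("towerT",T([(232,75)],.19),S([(420,428)],.19))
print("stop ends",T([(313,240),(287,400)],.07))
m,l,b=blobs(t,(50,120,40),(80,255,255))
r=cv2.minAreaRect(np.argwhere(m)[:,::-1].astype(np.float32)); info("mat",ray(t,cv2.boxPoints(r),.004))
print("rails",T([(320,225),(455,222),(285,443),(408,490)],.022))
E
```

```text
unitT [0.5758 0.0134] edges [0.103 0.172 0.107 0.17 ] ang [  75.4  -15.3 -105.5  163.5]
unitS [0.5868 0.0193] edges [0.127 0.168 0.108 0.191] ang [  63.   -15.7 -106.9  169.4]
deckT [0.5952 0.1342] edges [0.057 0.111 0.057 0.112] ang [ 80.2  -7.9 -98.6 172. ]
cap [[0.5902 0.1285 0.121 ]]
rackT [0.5091 0.314 ] edges [0.057 0.106 0.061 0.109] ang [  68.4  -18.3 -108.7  159.5]
headT [0.4318 0.3423] edges [0.042 0.035 0.043 0.036] ang [  70.   -15.7 -109.2  161.9]
headS [0.4377 0.3448] edges [0.041 0.042 0.039 0.043] ang [-104.6  163.9   76.6  -13.9]
handle [[0.4554 0.3338 0.038 ]
 [0.5424 0.3056 0.038 ]]
meterT [0.7686 0.0442] edges [0.146 0.074 0.146 0.074] ang [  79.2   -9.4 -100.9  170.6]
plug [[ 0.7285 -0.1045  0.08  ]] [[ 0.7275 -0.1028  0.08  ]]
mug [[ 0.4015 -0.0115  0.08  ]] [[ 0.4054 -0.009   0.08  ]]
towerT [[0.7779 0.2111 0.19  ]] [[0.7796 0.2113 0.19  ]]
stop ends [[0.6694 0.1478 0.07  ]
 [0.5317 0.1655 0.07  ]]
mat [ 0.5541 -0.3213] edges [0.113 0.112 0.112 0.112] ang [ 107.3   15.6  -73.  -164. ]
rails [[0.6927 0.1444 0.022 ]
 [0.6984 0.0259 0.022 ]
 [0.4999 0.1688 0.022 ]
 [0.4619 0.0615 0.022 ]]
```

```bash
cat >> h.py <<'E'
import json,os
def cur():
    return json.load(open("cmd.json")) if os.path.exists("cmd.json") else [0.124,0.536,0.206,float(np.degrees(2*np.arctan2(-3.12094,-.35544))%360)]
def plan(wps,commit=True):
    """wps: (x,y,z,yaw deg of tool x), tool straight down; prints shift mm and turn about tool z"""
    c=cur(); a=np.radians(c[3]); ex=np.array([np.cos(a),np.sin(a),0]); ez=np.array([0,0,-1.]); ey=np.cross(ez,ex)
    for w in wps:
        d=np.array(w[:3])-c[:3]; s=[round(float(d@e),3) for e in(ex,ey,ez)]
        t=round(-((w[3]-c[3]+180)%360-180),1); print(s,"turn",t,"dist",round(float(np.linalg.norm(d)),3))
    if commit: json.dump([*(np.array(c[:3])+s[0]*ex+s[1]*ey+s[2]*ez).tolist(),c[3]-t],open("cmd.json","w"))
TH=82.; DX=np.array([np.cos(np.radians(TH)),np.sin(np.radians(TH))]); DY=np.array([-DX[1],DX[0]]); DO=np.array([.588,.0985])
def dk(x,y): return DO+x*DX+y*DY   # dock -> world
def todk(p): q=np.array(p)[:2]-DO; return np.array([q@DX,q@DY]).round(4)
E
python3 - <<'E'
from h import *
print(cur())
print(todk((.578,.0145)), todk((.619,-.085)),todk((.502,-.05)))
plan([(.124,.536,.30,167),(.619,-.087,.30,82),(.619,-.087,.03,82)])
E
```

```text
[0.124, 0.536, 0.206, 167.0052991672565]
[-0.0846 -0.0018] [-0.1774 -0.0562] [-0.159   0.0645]
[0.0, 0.0, -0.094] turn 0.0 dist 0.094
[-0.622, -0.496, -0.094] turn 85.0 dist 0.801
[-0.622, -0.496, 0.176] turn 85.0 dist 0.815
```

>>> play_rows --moves '[0,0,0,-0.094,0,0,0,0,0,0,-0.094,0,0,0,0,-0.622,-0.496,-0.094,0,0,85,0,-0.622,-0.496,-0.094,0,0,85,0,-0.622,-0.496,-0.094,0,0,85,0,-0.622,-0.496,-0.094,0,0,85,0,-0.622,-0.496,-0.094,0,0,85,0,-0.622,-0.496,-0.094,0,0,85,0,-0.622,-0.496,-0.094,0,0,85,0,-0.622,-0.496,-0.094,0,0,85,0,-0.622,-0.496,-0.094,0,0,85,0,-0.622,-0.496,-0.094,0,0,85,0,-0.622,-0.496,-0.094,0,0,85,0,-0.622,-0.496,-0.094,0,0,85,0,-0.622,-0.496,-0.094,0,0,85,0,-0.622,-0.496,-0.094,0,0,85,0,-0.622,-0.496,-0.094,0,0,85,0,-0.622,-0.496,-0.094,0,0,85,0,-0.622,-0.496,-0.094,0,0,85,0,-0.622,-0.496,-0.094,0,0,85]' --newtons 15

```text
time_s: 2.3
ee_pos: [0.6184, -0.088, 0.2979]
tool_rot: [-2.371, -2.058, 0.002]
wrist_force: [-0.2, 0.3, 0.1]
gripper_width: 0.004
grasp_force: 0.0
```

>>> play_rows --moves '[0,0,0,0.27,0,0,0,0,0,0,0.27,0,0,0,0,0,0,0.27,0,0,0,0,0,0,0.27,0,0,0,0,0,0,0.27,0,0,0,0,0,0,0.27,0,0,0,0,0,0,0.27,0,0,0,0,0.01,0,0.27,0,0,0,0,0.018,0,0.27,0,0,0,0,0.024,0,0.27,0,0,0,0,0.03,0,0.27,0,0,0,0,0.036,0,0.27,0,0,0,0,0.042,0,0.27,0,0,0,0,0.047,0,0.27,0,0,0,0,0.047,0,0.27,0,0,0]'

```text
time_s: 3.8
ee_pos: [0.6284, -0.0424, 0.0331]
tool_rot: [2.363, 2.055, 0.006]
wrist_force: [3.6, -6.6, -0.1]
gripper_width: 0.008
grasp_force: 2.6
```

```bash
python3 - <<'E'
from h import *
t=camera("top"); save(t,190,125,350,245,4.6,"t2"); print(get_obs()["wrist_force"])
s=camera("scene")
# automatic unit measure from both views: yellow mask -> quad of top via approx
for c,n in((t,"t"),(s,"s")):
    m=cv2.inRange(cv2.cvtColor(c["pixels"],cv2.COLOR_BGR2HSV),(18,120,60),(32,255,255))
    k=cv2.findContours(m,0,2)[0]; k=[q for q in k if 400<cv2.contourArea(q)<1700 ]
    for q in k: print(n,cv2.contourArea(q),cv2.minAreaRect(q))
E
```

```text
[ 3.03903482 -6.04827068 -0.84718177]
t 672.5 ((260.7297668457031, 191.62161254882812), (16.76869773864746, 44.05892562866211), 9.462321281433105)
s 653.0 ((506.5, 274.5), (95.0, 9.0), 90.0)
s 1501.5 ((251.59791564941406, 216.84536743164062), (34.46198654174805, 50.97502517700195), 21.037513732910156)
s 1453.5 ((193.22813415527344, 138.07582092285156), (31.19986915588379, 60.66641616821289), 22.782407760620117)
s 475.0 ((207.0, 5.0), (10.0, 100.0), 90.0)
```

View pics/t2.png

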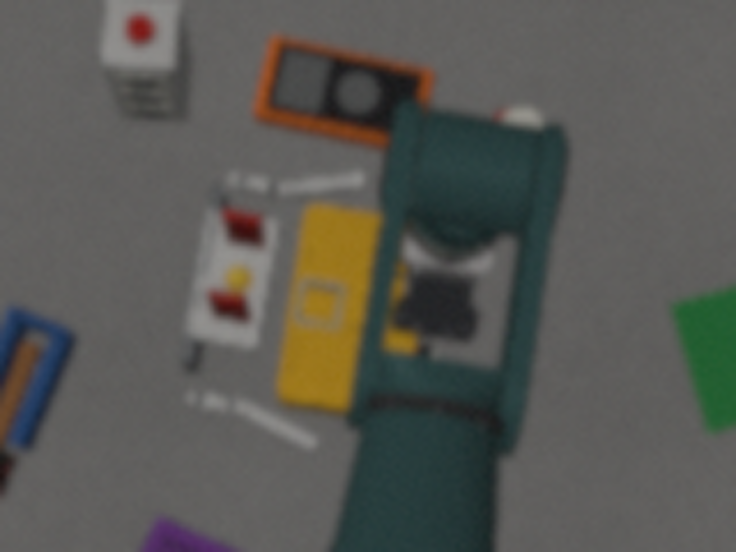

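```bash
cat >> h.py <<'E'
def unit():
    t=camera("top"); m,l,b=blobs(t,(18,110,50),(33,255,255),60)
    i=max((q for q in b if 150<q[2][1]<230 and 215<q[2][0]<330),key=lambda q:q[1][4])[0]
    rows=np.where((l==i).any(1))[0]; P=np.array([(np.where(l[r]==i)[0][0]-.5,r) for r in rows])
    n=len(P); W=ray(t,P[int(.2*n):int(.8*n)],.075)[:,:2]
    vx,vy,x0,y0=cv2.fitLine(W.astype(np.float32),cv2.DIST_HUBER,0,.01,.01).ravel()
    yaw=(np.degrees(np.arctan2(vy,vx))-90-TH+90)%180-90
    E=[todk(ray(t,[p],.075)[0]) for p in(P[0],P[-1])]
    u=np.array([np.cos(np.radians(TH+yaw)),np.sin(np.radians(TH+yaw))])
    f=todk((x0,y0)); print("front mid dock",f,"yaw deg",round(float(yaw),1),"x centre",round(f[0]-.055/np.cos(np.radians(yaw)),4),"ends",E)
E
python3 - <<'E'
from h import *
unit(); t=camera("top")
print(todk(get_obs()["ee_pos"]))
T=lambda p,z: ray(t,crop2px(p,4.6,190,125),z)
for p,z in(((310,205),.075),((278,402),.075),((277,215),.097),((257,345),.097),((238,278),.121)): print(todk(T([p],z)[0]))
E
```

```text
front mid dock [-0.0124  0.0076] yaw deg -0.1 x centre -0.0674 ends [array([-0.0181, -0.0768]), array([-0.0582,  0.095 ])]
[-0.134  -0.0594]
[-0.0163 -0.0758]
[-0.0173  0.094 ]
[ 0.0089 -0.0585]
[0.0071 0.0521]
[0.0307 0.003 ]
```

>>> play_rows --moves '[0,-0.038,0,0,0,0,0,0,-0.038,-0.062,0,0,0,0,0,-0.038,-0.125,0,0,0,0,0,-0.038,-0.125,0,0,0,0,0,-0.038,-0.125,0,0,0,0,0,-0.008,-0.125,0,0,0,0,0,0.0,-0.125,0,0,0,0,0,0.006,-0.125,0,0,0,0,0,0.012,-0.125,0,0,0,0,0,0.018,-0.125,0,0,0,0,0,0.024,-0.125,0,0,0,0,0,0.024,-0.125,0,0,0,0]'

```text
time_s: 5.2
ee_pos: [0.5054, -0.0028, 0.0321]
tool_rot: [2.366, 2.058, -0.007]
wrist_force: [-6.2, -9.4, 8.2]
gripper_width: 0.006
grasp_force: 5.1
```

```bash
python3 - <<'E'
from h import *
unit();print(todk(get_obs()["ee_pos"]))
E
```

```text
front mid dock [0.0039 0.0068] yaw deg -5.6 x centre -0.0514 ends [array([-0.0091, -0.0833]), array([-0.0335,  0.0874])]
[-0.1118  0.0678]
```

>>> play_rows --moves '[0,-0.045,0,0,0,0,0,0,-0.045,0.06,0,0,0,0,0,-0.045,0.122,0,0,0,0,0,-0.045,0.122,0,0,0,0,0,-0.045,0.122,0,0,0,0,0,-0.012,0.122,0,0,0,0,0,-0.006,0.122,0,0,0,0,0,0.0,0.122,0,0,0,0,0,0.006,0.122,0,0,0,0,0,0.012,0.122,0,0,0,0,0,0.018,0.122,0,0,0,0,0,0.018,0.122,0,0,0,0]'

```text
time_s: 6.45
ee_pos: [0.6296, -0.0017, 0.0308]
tool_rot: [2.365, 2.056, 0.001]
wrist_force: [4.0, -7.3, -1.2]
gripper_width: 0.009
grasp_force: 3.3
```

```bash
python3 - <<'E'
from h import *
unit();print(todk(get_obs()["ee_pos"]))
E
```

```text
front mid dock [0.0056 0.0055] yaw deg -2.2 x centre -0.0494 ends [array([ 0.0249, -0.0737]), array([-0.0038,  0.0962])]
[-0.0934 -0.055 ]
```

```bash
cat >> h.py <<'E'
def unit2():
    t=camera("top"); hsv=cv2.cvtColor(t["pixels"],cv2.COLOR_BGR2HSV)
    m,l,b=blobs(t,(18,110,50),(33,255,255),60)
    i=max((q for q in b if 150<q[2][1]<230 and 215<q[2][0]<330),key=lambda q:q[1][4])[0]
    rows=np.where((l==i).any(1))[0]
    L=np.array([todk(ray(t,[(np.where(l[r]==i)[0][0]-.5,r)],.075)[0]) for r in rows])
    R=np.array([todk(ray(t,[(np.where(l[r]==i)[0][-1]+.5,r)],.075)[0]) for r in rows])
    print("front",[tuple((1000*p).round().astype(int).tolist()) for p in L]); print("rear",[tuple((1000*p).round().astype(int).tolist()) for p in R])
E
python3 - <<'E'
from h import *
unit2()
E
```

```text
front [(25, -74), (28, -69), (31, -64), (23, -62), (15, -59), (6, -57), (6, -53), (5, -49), (4, -45), (4, -41), (7, -36), (6, -33), (6, -29), (5, -25), (4, -21), (4, -17), (3, -13), (2, -9), (5, -5), (5, -1), (4, 3), (7, 7), (7, 11), (6, 15), (5, 19), (5, 23), (4, 27), (7, 31), (6, 35), (6, 39), (5, 43), (8, 47), (8, 51), (22, 57), (22, 61), (21, 65), (20, 69), (24, 73), (23, 77), (22, 81), (22, 85), (17, 88), (16, 92), (8, 94), (-4, 96)]
rear [(2, -78), (-26, -78), (-30, -75), (-31, -71), (-32, -67), (-32, -63), (-33, -59), (-30, -55), (-30, -51), (-31, -47), (-32, -43), (-32, -39), (-33, -35), (-34, -31), (-34, -27), (-35, -23), (-32, -19), (-32, -15), (-33, -11), (-34, -7), (-34, -3), (-35, 0), (-35, 4), (-36, 8), (-33, 13), (-34, 16), (-34, 20), (-35, 24), (-35, 28), (-36, 32), (-37, 36), (-37, 40), (-38, 43), (-35, 48), (-35, 52), (-36, 56), (-37, 59), (-37, 63), (-38, 67), (-39, 71), (-39, 75), (-40, 78), (-40, 82), (-37, 87), (-38, 91)]
```

>>> play_rows --moves '[0,-0.04,0,0,0,0,0,0,-0.04,-0.062,0,0,0,0,0,-0.04,-0.126,0,0,0,0,0,-0.04,-0.126,0,0,0,0,0,-0.04,-0.126,0,0,0,0,0,-0.008,-0.126,0,0,0,0,0,-0.002,-0.126,0,0,0,0,0,0.004,-0.126,0,0,0,0,0,0.01,-0.126,0,0,0,0,0,0.016,-0.126,0,0,0,0,0,0.022,-0.126,0,0,0,0,0,0.022,-0.126,0,0,0,0]'

```text
time_s: 7.75
ee_pos: [0.5052, 0.0376, 0.0302]
tool_rot: [2.369, 2.06, -0.01]
wrist_force: [-6.4, -7.4, 6.6]
gripper_width: 0.004
grasp_force: 4.6
```

```bash
python3 - <<'E'
from h import *
unit2();print(todk(get_obs()["ee_pos"]))
E
```

```text
front [(27, -85), (34, -80), (33, -76), (36, -72), (36, -68), (31, -64), (27, -61), (15, -59), (6, -57), (6, -53), (5, -49), (4, -45), (4, -41), (7, -36), (6, -33), (6, -29), (5, -25), (4, -21), (0, -18), (-5, -14), (-5, -11), (-10, -7), (-14, -4)]
rear [(8, -89), (-1, -86), (-17, -85), (-37, -84), (-49, -82), (-61, -80), (-73, -78), (-78, -75), (-78, -71), (-75, -66), (-76, -62), (-76, -58), (-77, -54), (-74, -50), (-74, -46), (-75, -42), (-76, -38), (-72, -34), (-73, -30), (-39, -20), (-36, -16), (-33, -11), (-18, -5)]
[-0.0718  0.0735]
```

>>> play_rows --moves '[0,-0.05,0,0,0,0,0,0,-0.05,0.066,0,0,0,0,0,-0.05,0.132,0,0,0,0,0,-0.05,0.132,0,0,0,0,0,-0.05,0.132,0,0,0,0,0,-0.02,0.132,0,0,0,0,0,-0.014,0.132,0,0,0,0,0,-0.008,0.132,0,0,0,0,0,-0.002,0.132,0,0,0,0,0,0.003,0.132,0,0,0,0,0,0.007,0.132,0,0,0,0,0,0.007,0.132,0,0,0,0]'

```text
time_s: 9.0
ee_pos: [0.6381, 0.024, 0.0298]
tool_rot: [2.365, 2.056, -0.007]
wrist_force: [2.2, -12.2, -1.4]
gripper_width: 0.003
grasp_force: 5.4
```

```bash
python3 - <<'E'
from h import *
unit2();print(todk(get_obs()["ee_pos"]))
E
```

```text
front [(4, -45), (4, -41), (3, -37), (6, -33), (6, -29), (5, -25), (4, -21), (4, -17), (7, -13), (6, -9), (5, -5), (5, -1), (4, 3), (7, 7), (7, 11), (6, 15), (5, 19), (5, 23), (8, 27), (7, 31), (6, 35), (6, 39), (5, 43), (8, 47), (57, 59), (57, 63), (56, 67), (55, 71), (58, 75), (54, 78), (53, 82), (49, 85), (44, 89), (36, 91), (13, 91)]
rear [(0, -46), (0, -42), (-1, -38), (-2, -34), (-2, -30), (-3, -26), (-4, -22), (-4, -18), (-1, -14), (-2, -10), (-2, -6), (-3, -2), (-4, 2), (-4, 6), (-5, 9), (-6, 13), (-6, 17), (-7, 21), (-7, 25), (-8, 29), (-9, 32), (-6, 37), (-6, 41), (-7, 45), (-8, 48), (-8, 52), (-9, 56), (-9, 60), (-10, 64), (-11, 68), (-11, 71), (-12, 75), (-13, 79), (-13, 83), (-14, 87)]
[-0.0668 -0.06  ]
```

>>> play_rows --moves '[0,0.003,0,0,0,0,0,0,0.006,0,0,0,0,0,0,0.006,0,0,0,0,0,0,-0.04,0,0,0,0,0,0,-0.04,-0.066,0,0,0,0,0,-0.04,-0.126,0,0,0,0,0,-0.04,-0.126,0,0,0,0,0,-0.004,-0.126,0,0,0,0,0,0.002,-0.126,0,0,0,0,0,0.006,-0.126,0,0,0,0,0,0.006,-0.126,0,0,0,0]'

```text
time_s: 10.15
ee_pos: [0.5076, 0.0444, 0.0289]
tool_rot: [2.367, 2.059, -0.034]
wrist_force: [-14.0, -23.3, 8.7]
gripper_width: 0.005
grasp_force: 12.0
```

```bash
python3 - <<'E'
from h import *
unit2();print(todk(get_obs()["ee_pos"]))
E
```

```text
front [(53, -77), (56, -72), (56, -69), (55, -65), (47, -62), (27, -61), (15, -59), (6, -57), (6, -53), (5, -49), (4, -45), (4, -41), (7, -36), (6, -33), (6, -29), (5, -25), (4, -21), (4, -17), (3, -13), (-2, -10)]
rear [(18, -83), (2, -81), (-29, -83), (-49, -82), (-53, -79), (-54, -75), (-55, -71), (-55, -67), (-56, -63), (-56, -59), (-57, -55), (-54, -51), (-55, -47), (-55, -43), (-56, -39), (-56, -35), (-53, -30), (-27, -22), (-28, -18), (-21, -13)]
[-0.0648  0.0721]
```

```bash
python3 - <<'E'
from h import *
json.dump([.5145,.0529,.03,82.],open("cmd.json","w"))
b=dk(-.1,.07); plan([(*b,.03,82),(*b,.30,82),(.435,.341,.30,161)])
plan([(.435,.341,.02,161)])
E
```

```text
[-0.045, -0.004, 0.0] turn -0.0 dist 0.045
[-0.045, -0.004, -0.27] turn -0.0 dist 0.274
[0.274, -0.119, -0.27] turn -79.0 dist 0.403
[-0.0, 0.0, 0.28] turn -0.0 dist 0.28
```

>>> play_rows --moves '[0,-0.045,-0.004,0,0,0,0,0,-0.045,-0.004,-0.27,0,0,0,0,-0.045,-0.004,-0.27,0,0,0,0,-0.045,-0.004,-0.27,0,0,0,0,-0.045,-0.004,-0.27,0,0,0,0,-0.045,-0.004,-0.27,0,0,0,1,0.274,-0.119,-0.27,0,0,-79,1,0.274,-0.119,-0.27,0,0,-79,1,0.274,-0.119,-0.27,0,0,-79,1,0.274,-0.119,-0.27,0,0,-79,1,0.274,-0.119,-0.27,0,0,-79,1,0.274,-0.119,-0.27,0,0,-79,1,0.274,-0.119,-0.27,0,0,-79,1,0.274,-0.119,-0.27,0,0,-79,1,0.274,-0.119,-0.27,0,0,-79,1,0.274,-0.119,-0.27,0,0,-79,1,0.274,-0.119,-0.27,0,0,-79,1,0.274,-0.119,-0.27,0,0,-79]'

```text
time_s: 12.0
ee_pos: [0.4339, 0.3402, 0.2996]
tool_rot: [0.522, 3.098, 0.001]
wrist_force: [-0.2, -1.9, -0.7]
gripper_width: 0.982
grasp_force: 0.0
```

```bash
python3 - <<'E'
from h import *
unit2();o=get_obs();print(o["ee_pos"],np.degrees(2*np.arctan2(o["tool_rot"][1],o["tool_rot"][0]))%360)
t=camera("top"); save(t,165,125,325,245,4.6,"t3")
E
```

```text
front [(53, -77), (56, -72), (56, -69), (55, -65), (47, -62), (27, -61), (15, -59), (6, -57), (6, -53), (5, -49), (4, -45), (4, -41), (7, -36), (6, -33), (6, -29), (5, -25), (4, -21), (7, -16), (7, -13), (6, -9), (5, -5), (5, -1), (4, 3), (7, 7), (7, 11), (6, 15), (5, 19), (5, 23), (8, 27), (7, 31), (6, 35), (6, 39), (5, 43), (8, 47), (57, 59), (60, 64), (60, 68), (59, 71), (58, 75), (58, 79), (53, 82), (53, 86), (48, 89), (32, 90), (13, 91), (-11, 91), (-30, 92)]
rear [(18, -83), (2, -81), (-29, -83), (-49, -82), (-53, -79), (-54, -75), (-55, -71), (-55, -67), (-56, -63), (-56, -59), (-57, -55), (-54, -51), (-55, -47), (-55, -43), (-56, -39), (-56, -35), (-57, -31), (-54, -27), (-55, -23), (-55, -19), (-56, -15), (-60, -12), (-57, -7), (-58, -3), (-58, 0), (-55, 5), (-56, 9), (-56, 13), (-57, 16), (-54, 21), (-54, 25), (-55, 29), (-56, 33), (-56, 36), (-57, 40), (-54, 45), (-54, 49), (-55, 52), (-56, 56), (-52, 61), (-53, 64), (-54, 68), (-54, 72), (-55, 76), (-52, 80), (-52, 84), (-49, 89)]
[0.43394091 0.34019579 0.29964435] 160.89115038427533
```

View pics/t3.png

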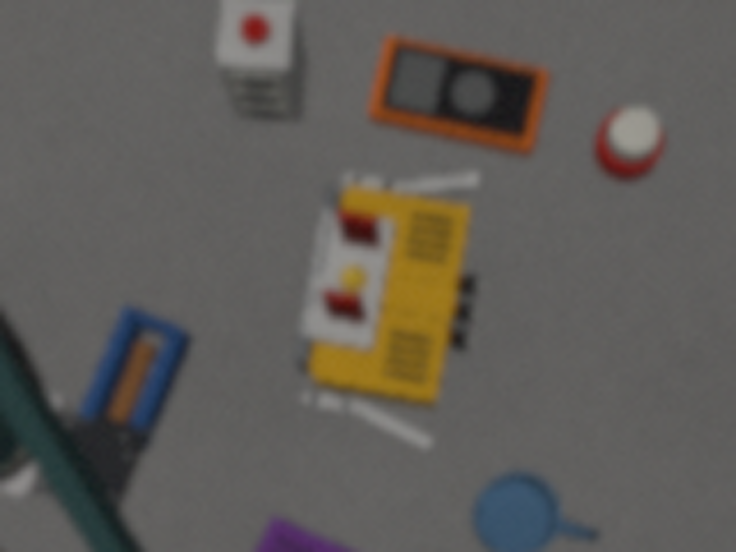

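The unit is square and home, with its yellow rear edge parallel to the deck and its front under the deck. The gripper is over the mallet head near (95,460).

>>> play_rows --moves '[1,0,0,0.28,0,0,0,1,0,0,0.28,0,0,0,1,0,0,0.28,0,0,0,1,0,0,0.28,0,0,0,1,0,0,0.28,0,0,0,1,0,0,0.28,0,0,0,1,0,0,0.28,0,0,0,0,0,0,0.28,0,0,0,0,0,0,0.28,0,0,0,0,0,0,0.28,0,0,0,0,0,0,0.28,0,0,0,0,0,0,0.28,0,0,0,0,0,0,0.28,0,0,0]' --newtons 30

```text
time_s: 13.4
ee_pos: [0.4342, 0.3408, 0.0201]
tool_rot: [0.518, 3.098, 0.001]
wrist_force: [0.5, 1.1, 0.1]
gripper_width: 0.525
grasp_force: 0.0
```

>>> play_rows --moves '[0,0,0,0,0,0,0,0,0,0,0,0,0,0,0,0,0,0,0,0,0,0,0,0,0,0,0,0,0,0,0,-0.03,0,0,0,0,0,0,-0.06,0,0,0,0,0,0,-0.28,0,0,0,0,0,0,-0.28,0,0,0,0,0,0,-0.28,0,0,0,0,0,0,-0.28,0,0,0,0,0,0,-0.28,0,0,0,0,0,0,-0.28,0,0,0]'

```text
time_s: 14.6
ee_pos: [0.4349, 0.3408, 0.3032]
tool_rot: [0.518, 3.093, 0.006]
wrist_force: [0.6, 0.0, -2.5]
gripper_width: 0.425
grasp_force: 30.0
```

```bash
python3 - <<'E'
from h import *
json.dump([.435,.341,.30,161.],open("cmd.json","w"))
plan([(.554,-.321,.30,82),(.554,-.321,.027,82),(.554,-.321,.022,82)])
o=get_obs();print(o["gripper_width"],o["grasp_force"])
s=camera("scene"); save(s,290,60,450,180,4.5,"s2")
E
```

```text
[-0.328, -0.587, 0.0] turn 79.0 dist 0.673
[-0.328, -0.587, 0.273] turn 79.0 dist 0.726
[-0.328, -0.587, 0.278] turn 79.0 dist 0.728
0.425480564148012 29.999493062496185
```

View pics/s2.png

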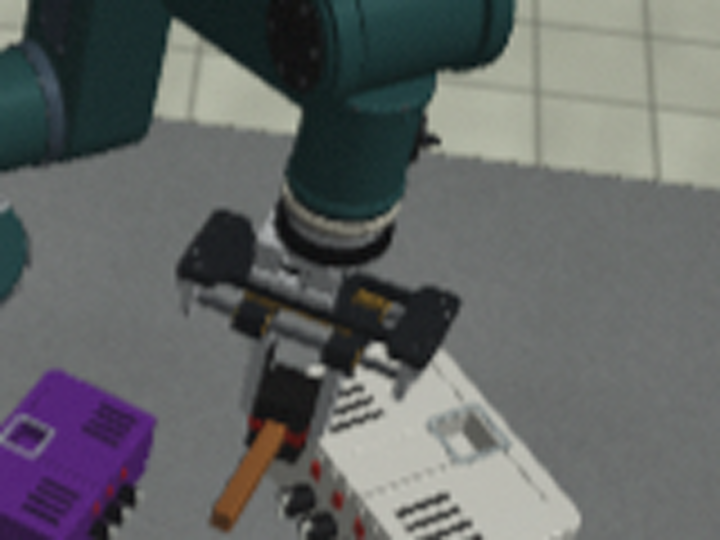

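The mallet hangs upright from the fingers, head at (285,405) and handle toward (220,520).

>>> play_rows --moves '[0,-0.328,-0.587,0,0,0,79,0,-0.328,-0.587,0,0,0,79,0,-0.328,-0.587,0,0,0,79,0,-0.328,-0.587,0,0,0,79,0,-0.328,-0.587,0,0,0,79,0,-0.328,-0.587,0,0,0,79,0,-0.328,-0.587,0,0,0,79,0,-0.328,-0.587,0,0,0,79,0,-0.328,-0.587,0,0,0,79,0,-0.328,-0.587,0,0,0,79,0,-0.328,-0.587,0,0,0,79,0,-0.328,-0.587,0,0,0,79,0,-0.328,-0.587,0,0,0,79,0,-0.328,-0.587,0,0,0,79,0,-0.328,-0.587,0,0,0,79,0,-0.328,-0.587,0,0,0,79]'

```text
time_s: 16.25
ee_pos: [0.5521, -0.3209, 0.2952]
tool_rot: [-2.366, -2.055, 0.002]
wrist_force: [-0.1, 0.8, -3.2]
gripper_width: 0.425
grasp_force: 30.0
```

>>> play_rows --moves '[0,0,0,0.25,0,0,0,0,0,0,0.25,0,0,0,0,0,0,0.25,0,0,0,0,0,0,0.25,0,0,0,0,0,0,0.25,0,0,0,0,0,0,0.265,0,0,0,0,0,0,0.27,0,0,0,0,0,0,0.273,0,0,0,0,0,0,0.275,0,0,0,0,0,0,0.275,0,0,0]'

```text
time_s: 17.25
ee_pos: [0.5546, -0.3222, 0.0274]
tool_rot: [2.367, 2.058, 0.002]
wrist_force: [0.6, -0.0, -2.2]
gripper_width: 0.424
grasp_force: 30.0
```

>>> play_rows --moves '[0,0,0,0.001,0,0,0,0,0,0,0.002,0,0,0,0,0,0,0.003,0,0,0,0,0,0,0.003,0,0,0]'

```text
time_s: 17.65
ee_pos: [0.5538, -0.3219, 0.0239]
tool_rot: [2.369, 2.059, 0.001]
wrist_force: [-1.9, 0.7, 5.1]
gripper_width: 0.423
grasp_force: 30.0
```

>>> play_rows --moves '[0.8,0,0,0,0,0,0,0.8,0,0,0,0,0,0,0.8,0,0,0,0,0,0,0.8,0,0,0,0,0,0,0.8,0,0,0,0,0,0,0.8,0,0,0,0,0,0,0.8,0,0,-0.09,0,0,0,0.8,0,0,-0.09,0,0,0,0.8,0,0,-0.09,0,0,0,0.6,-0.07,0,-0.09,0,0,0,0.6,-0.07,0,-0.09,0,0,0,0.6,-0.07,0,-0.09,0,0,0]'

```text
time_s: 18.85
ee_pos: [0.542, -0.393, 0.1101]
tool_rot: [-2.374, -2.056, 0.001]
wrist_force: [-0.3, 0.4, -0.7]
gripper_width: 0.609
grasp_force: 0.0
```

```bash
python3 - <<'E'
from h import *
s=camera("scene"); save(s,90,110,250,240,4.5,"s3")
E
```

```text
(no output)
```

View pics/s3.png

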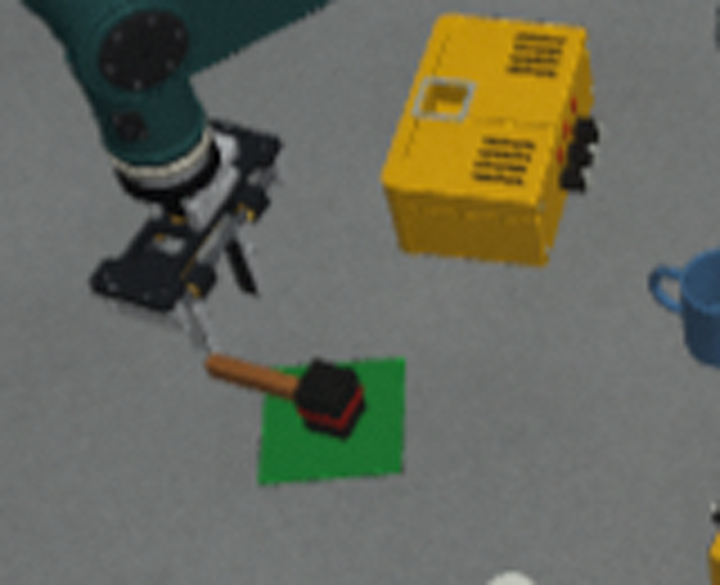

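>>> play_rows --moves '[0.6,0,0,0.05,0,0,0,0.6,0,0,0.097,0,0,0,0.6,0,0,0.097,0,0,0,0.6,0,0,0.097,0,0,0,0,0,0,0.097,0,0,0,0,0,0,0.097,0,0,0,0,0,0,0.097,0,0,0,0,0,0,0.097,0,0,0,0,0,0,0.097,0,0,0,0,0,0,0.097,0,0,0,0,0,0,0.097,0,0,0,0,0,0,0.097,0,0,0,0,0,0,0.097,0,0,0,0,0,0,0.097,0,0,0]' --newtons 60

```text
time_s: 20.3
ee_pos: [0.5435, -0.3907, 0.0147]
tool_rot: [2.371, 2.061, 0.0]
wrist_force: [0.1, -1.0, 3.6]
gripper_width: 0.163
grasp_force: 60.0
```

```bash
python3 - <<'E'
from h import *
o=get_obs();p=o["ee_pos"];print(p,o["gripper_width"],o["grasp_force"])
s=camera("scene")
q=ray(s,crop2px([(331,384)],4.5,90,110),.060)[0]; print("head",q, np.linalg.norm(q[:2]-p[:2]))
# cheeks from scene s1 crop: top quads centre at z=.21
for z,pp in((.21,[(366,153)]),(.21,[(340,217)])): print(todk(ray(s,crop2px(pp,4.2,195,155),z)[0]))
t=camera("top")
for z,pp in((.121,[(352,278)]),): print(todk(ray(t,crop2px(pp,4.6,165,125),z)[0]))
m,l,b=blobs(t,(0,120,50),(8,255,255),5)
print([(st,ce.round(1),todk(ray(t,[ce],.2)[0])) for i,st,ce in b if 220<ce[0]<260])
json.dump([*p.tolist(),82.],open("cmd.json","w"))
g=dk(-.042,.0015); plan([(*p[:2],.30,82),(*g,.30,82)])
E
```

```text
[ 0.54346406 -0.39070624  0.01473197] 0.16311809394333984 59.98456299304962
head [ 0.55488167 -0.31151994  0.06      ] 0.08000519346982227
[0.0311 0.0326]
[ 0.0306 -0.0318]
[0.0315 0.0031]
[(array([239, 171,   7,   6,  24], dtype=int32), array([242.3, 173.8]), array([ 0.0295, -0.0261])), (array([236, 189,   7,   4,  22], dtype=int32), array([239.3, 190.4]), array([0.0302, 0.0351]))]
[0.0, 0.0, -0.285] turn -0.0 dist 0.285
[0.449, -0.025, -0.285] turn -0.0 dist 0.532
```

>>> play_rows --moves '[0,0,0,-0.04,0,0,0,0,0,0,-0.285,0,0,0,0,0,0,-0.285,0,0,0,0,0,0,-0.285,0,0,0,0,0,0,-0.285,0,0,0,0,0,0,-0.285,0,0,0,0,0,0,-0.285,0,0,0,0,0.446,-0.026,-0.285,0,0,0,0,0.446,-0.026,-0.285,0,0,0,0,0.446,-0.026,-0.285,0,0,0,0,0.446,-0.026,-0.285,0,0,0,0,0.446,-0.026,-0.285,0,0,0,0,0.446,-0.026,-0.285,0,0,0,0,0.446,-0.026,-0.285,0,0,0,0,0.446,-0.026,-0.285,0,0,0,0,0.446,-0.026,-0.285,0,0,0,0,0.446,-0.026,-0.285,0,0,0,0,0.446,-0.026,-0.285,0,0,0,0,0.446,-0.026,-0.285,0,0,0]'

```text
time_s: 22.3
ee_pos: [0.5791, 0.0538, 0.2977]
tool_rot: [-2.371, -2.059, 0.004]
wrist_force: [-0.8, 0.4, -2.4]
gripper_width: 0.165
grasp_force: 60.0
```

```bash
python3 - <<'E'
from h import *
o=get_obs();p=o["ee_pos"];print(p,todk(p),o["tool_rot"])
s=camera("scene"); save(s,200,90,350,210,5,"s4")
E
```

```text
[0.57912065 0.05383161 0.29765304] [-0.0455  0.0026] [-2.37069074 -2.05909078  0.00443606]
```

View pics/s4.png

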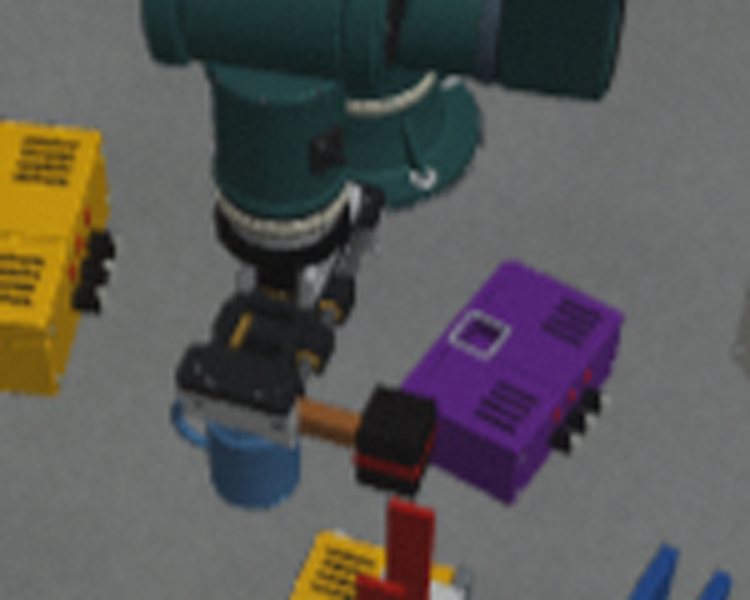

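The mallet is held level, its head at (395,435) above the cheeks at (410,505). I'll check the head's position numerically, then descend.

```bash
python3 - <<'E'
from h import *
s=camera("scene"); t=camera("top")
print(todk(ray(s,crop2px([(399,418)],5,200,90),.345)[0]))
print([todk(ray(s,crop2px([p],5,200,90),.345)[0]).tolist() for p in((375,386),(438,398),(427,452),(358,440))])
m,l,b=blobs(s,(0,130,50),(8,255,255),10)
for i,st,ce in b:
    if 255<ce[0]<300 and 160<ce[1]<230: print(st,ce)
E
```

```text
[ 0.0296 -0.0009]
[[0.0082, 0.0179], [0.0472, 0.0215], [0.0532, -0.02], [0.0115, -0.0248]]
[271 180  15   6  33] [277.66666667 182.63636364]
[271 190  16  36 316] [278.56329114 207.31012658]
```

>>> play_rows --moves '[0,0,0,0.04,0,0,0,0,0,0,0.07,0,0,0,0,0,0,0.1,0,0,0,0,0,0,0.13,0,0,0,0,0,0,0.15,0,0,0,0,0,0,0.16,0,0,0,0,0,0,0.16,0,0,0]'

```text
time_s: 23.15
ee_pos: [0.5786, 0.0538, 0.1378]
tool_rot: [-2.371, -2.058, 0.004]
wrist_force: [-0.7, 0.5, -1.7]
gripper_width: 0.162
grasp_force: 60.0
```

>>> play_rows --moves '[0,0,0,0.008,0,0,0,0,0,0,0.014,0,0,0,0,0,0,0.02,0,0,0,0,0,0,0.023,0,0,0,0,0,0,0.023,0,0,0]'

```text
time_s: 23.65
ee_pos: [0.5806, 0.0544, 0.1176]
tool_rot: [2.37, 2.059, 0.003]
wrist_force: [0.7, -2.7, 1.9]
gripper_width: 0.164
grasp_force: 60.0
```

>>> play_rows --moves '[0,0,0,0.002,0,0,0,0,0,0,0.004,0,0,0,0,0,0,0.006,0,0,0,0,0,0,0.006,0,0,0]'

```text
time_s: 24.05
ee_pos: [0.581, 0.0532, 0.1139]
tool_rot: [2.368, 2.057, 0.003]
wrist_force: [-2.9, -5.1, 9.8]
gripper_width: 0.165
grasp_force: 60.0
```

```bash
python3 - <<'E'
from h import *
s=camera("scene"); save(s,210,130,340,230,6,"s5"); o=get_obs(); print(o["wrist_force"],o["wrist_torque"])
E
```

```text
[-1.1253555  -6.25305352 10.25360125] [-0.59840396  0.26624949 -0.00354305]
```

View pics/s5.png

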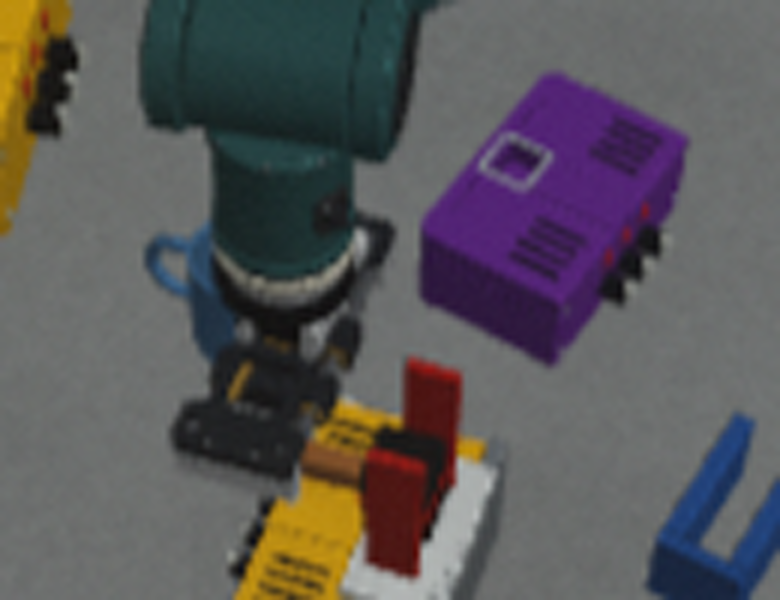

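>>> play_rows --moves '[0,0,0,0.002,0,0,0,0,0,0,0.004,0,0,0,0,0,0,0.004,0,0,0,0,0,0,0.004,0,0,0]'

```text
time_s: 24.5
ee_pos: [0.581, 0.0523, 0.1101]
tool_rot: [2.367, 2.056, 0.001]
wrist_force: [-1.7, -7.6, 10.3]
gripper_width: 0.17
grasp_force: 60.0
```

>>> play_rows --moves '[0,0,0,-0.05,0,0,0,0,0,0,-0.1,0,0,0,0,0,0,-0.193,0,0,0,0,0,0,-0.193,0,0,0,0,0,0,-0.193,0,0,0,0,-0.25,0.026,-0.193,0,0,0,0,-0.25,0.026,-0.193,0,0,0,0,-0.25,0.026,-0.193,0,0,0,0,-0.25,0.026,-0.193,0,0,0,0,-0.25,0.026,-0.193,0,0,0,0,-0.25,0.026,-0.193,0,0,0]'

```text
time_s: 25.6
ee_pos: [0.5689, -0.2021, 0.2953]
tool_rot: [-2.376, -2.049, 0.007]
wrist_force: [0.1, -0.0, -2.5]
gripper_width: 0.163
grasp_force: 60.0
```

```bash
python3 - <<'E'
from h import *
t=camera("top"); s=camera("scene")
a=cv2.resize(t["pixels"][165:210,225:285],None,fx=6.6,fy=6.6,interpolation=2); b=cv2.resize(s["pixels"][180:245,220:300],None,fx=4.9,fy=4.57,interpolation=2)
cv2.imwrite("pics/p1.png",np.hstack([a,b]))
for z in(.121,.107): print(z,"top px",proj(t,[*dk(.03,.001),z]),"scene",proj(s,[*dk(.03,.001),z]))
print(todk((0,0)),get_obs()["ee_pos"],get_obs()["tool_rot"])
E
```

```text
0.121 top px [[241.61914224 184.56504275]] scene [[277.81939298 213.07220332]]
0.107 top px [[241.73555824 185.14642963]] scene [[277.71565401 215.2536887 ]]
[-0.1794  0.5686] [ 0.56977742 -0.19712842  0.29646514] [-2.36911983e+00 -2.05515301e+00  1.95416254e-03]
```

```bash
python3 -c "
import cv2;print(cv2.imread('pics/p1.png').shape)"
```

```text
(297, 788, 3)
```

View pics/p1.png

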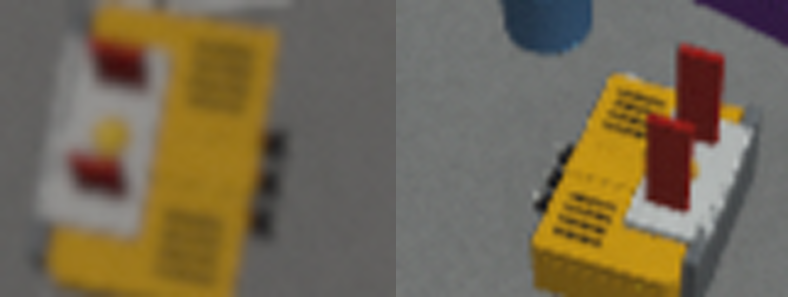

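```bash
python3 - <<'E'
from h import *
for n,w in(("scene",(272,205,292,226)),("top",(234,178,250,194))):
    old=cv2.imread(f"pics/{n}0.png")
    for im in(old,camera(n)["pixels"],camera(n)["pixels"]):
        x0,y0,x1,y1=w; h=cv2.cvtColor(im,cv2.COLOR_BGR2HSV)[y0:y1,x0:x1].astype(float)
        wt=np.where((h[...,0]>15)&(h[...,0]<35),np.clip(h[...,1]-90,0,None)*h[...,2],0)
        # keep pixels in the deck window only
        ys,xs=np.mgrid[y0:y1,x0:x1]; print(n,round((wt*xs).sum()/wt.sum(),2),round((wt*ys).sum()/wt.sum(),2),int((wt>0).sum()),ys[wt>0].min(),ys[wt>0].max(),xs[wt>0].min(),xs[wt>0].max())
E
```

```text
scene 280.23 215.78 4 215 217 280 281
scene 285.81 208.26 13 205 217 280 290
scene 285.78 208.31 13 205 217 280 290
top 241.33 185.33 23 183 187 239 244
top 245.07 187.63 44 182 193 239 249
top 245.1 187.63 44 182 193 239 249
```

```bash
python3 - <<'E'
from h import *
for n,w in(("scene",(276,211,284,223)),("top",(237,181,246,190))):
    old=cv2.imread(f"pics/{n}0.png"); x0,y0,x1,y1=w
    for im in(old,camera(n)["pixels"]):
        h=cv2.cvtColor(im,cv2.COLOR_BGR2HSV)[y0:y1,x0:x1].astype(float)
        print(n); print(np.where((h[...,0]>10)&(h[...,0]<38),h[...,1],0).astype(int))
E
```

```text
scene
[[  0   0   0   0   0   0   0   0]
 [  0   0   0   0   0   0   0   6]
 [  0   0   0   0   0   8   0   0]
 [  0   0   0   0 141  13   0   0]
 [  0   0   0   0 189  61   0   0]
 [  0   0   0   0 197 105   0   0]
 [  0   0   0   0 187 125  12   0]
 [  0   0   0   0 187  87   9   0]
 [  0   0   0   0  85  20   0   0]
 [  0   0   0   0  21   0   0   0]
 [  0   0   0   0   0   0   0   0]
 [  0   0   0   0   8   0   0   0]]
scene
[[  0   0   0   0   0   0   0   0]
 [  0   0   0   0   0   0   0   6]
 [  0   0   0   0   0   0   0   0]
 [  0   0   0   0 110   7   0   0]
 [  0   0   0   0 160  57   0   0]
 [  0   0   0   0 204 104  11   0]
 [  0   0   0   0 195 127  11   0]
 [  0   0   0   0 185  85   0   0]
 [  0   0   0   0  84  19   0   0]
 [  0   0   0   0  22   0   0   0]
 [  0   0   0   0   5   0   0   0]
 [  0   0   0   0   6   0   0   0]]
top
[[  7   4   9  16  22  18  17  11   9]
 [  6  11  23  42  55  56  39  20   9]
 [  7  22  53  91 111 113  86  48  18]
 [ 11  36  88 135 156 158 132  77  31]
 [ 13  47 106 161 175 179 152  94  35]
 [ 17  45 104 155 180 174 141  86  35]
 [  0  51  95 141 166 150 106  60  24]
 [  0   0   0 145 157 129  74  32  13]
 [  0   0   0   0   0   0   0   0   9]]
top
[[  0   7  10  14  19  19  16   9   9]
 [  7  10  22  39  53  55  42  23   9]
 [  9  21  48  86 110 114  89  49  21]
 [ 12  36  83 130 154 161 133  82  33]
 [ 14  45 100 151 169 179 156  95  38]
 [ 18  45 101 153 175 175 142  84  34]
 [  0  51  96 142 168 150 105  58  23]
 [  0   0 112 147 160 128  74  31  14]
 [  0   0   0   0   0   0   0  23  11]]
```

```bash
cat >> h.py <<'E'
def rayplane(c,uv,y):  # hit on vertical plane dock-y=y -> (dock x, z)
    o=-c["R"].T@c["t"]; out=[]
    for w in ray(c,uv,0.):
        d=w-o; n=np.r_[DY,0]; k=(y-(np.r_[o[:2]-DO,0]@n))/(d@n); p=o+k*d; out.append((float(todk(p)[0]),round(float(p[2]),4)))
    return out
def handle(c,roi):
    x0,y0,x1,y1=roi; h=cv2.cvtColor(c["pixels"],cv2.COLOR_BGR2HSV)
    m=cv2.inRange(h,(5,90,40),(18,255,255)); k=np.zeros_like(m); k[y0:y1,x0:x1]=m[y0:y1,x0:x1]
    n,l,s,ce=cv2.connectedComponentsWithStats(k); i=1+int(np.argmax(s[1:,4])); P=np.argwhere(l==i)[:,::-1].astype(np.float32)
    (vx,vy,a,b)=cv2.fitLine(P,2,0,.01,.01).ravel(); pr=(P-[a,b])@[vx,vy]; return s[i],[(a+vx*q,b+vy*q) for q in(pr.min(),pr.max())]
E
python3 - <<'E'
from h import *
s=camera("scene"); o=get_obs(); p=o["ee_pos"]; y=todk(p)[1]; px=proj(s,[p])[0]; print(p,todk(p),px)
roi=[int(px[0])-30,int(px[1])-30,int(px[0])+50,int(px[1])+30]
st,e=handle(s,roi); print(st,e,rayplane(s,e,y-.008+.008))
# same for the pictures: level (s4) and pressed (s5)
im={}
for n,k,x0,y0,sh in(("s4",5,200,90,0),("s5",6,210,130,0)):
    im=cv2.imread(f"pics/{n}.png"); sm=cv2.resize(im,None,fx=1/k,fy=1/k,interpolation=cv2.INTER_AREA)
    full=np.zeros((384,512,3),np.uint8); full[y0:y0+sm.shape[0],x0:x0+sm.shape[1]]=sm
    try:
        st,e=handle({"pixels":full},(255,170,285,225) if n=="s4" else (255,200,285,215)); print(n,st,e,rayplane(s,e,.0026))
    except Exception as ex: print(n,ex)
E
```

```text
[ 0.57075939 -0.19507199  0.2996717 ] [-0.2931 -0.0238] [181.25811089 161.50866106]
[182 154  12  13  79] [(np.float32(181.33011), np.float32(155.00343)), (np.float32(194.4804), np.float32(163.78252))] [(-0.2867, 0.334), (-0.2454, 0.307)]
s4 [259 170  14   9  84] [(np.float32(258.43964), np.float32(171.78395)), (np.float32(271.4158), np.float32(175.85988))] [(-0.0389, 0.3195), (0.0034, 0.3168)]
s5 [260 203  13  12  76] [(np.float32(259.9947), np.float32(205.01372)), (np.float32(271.7213), np.float32(209.56256))] [(-0.0356, 0.1368), (0.0072, 0.1294)]
```

```bash
python3 - <<'E'
from h import *
o=get_obs(); p=o["ee_pos"]; R=Ro.from_rotvec(o["tool_rot"]).as_matrix()
for n in("scene","top"):
    c=camera(n); hsv=cv2.cvtColor(c["pixels"],cv2.COLOR_BGR2HSV)
    for pit in(0,15,30):
        a=np.radians(pit); g=p+[0,0,.019]; hd=g+R[:,0]*.075*np.cos(a)-np.array([0,0,.075*np.sin(a)]); print(n,"head centre px at droop",pit,proj(c,[hd])[0].round(1))
    x,y=proj(c,[p+R[:,0]*.075])[0].astype(int)
    for nm,lo,hi in(("red",(0,130,40),(6,255,255)),("red2",(172,130,40),(180,255,255)),("brown",(7,90,40),(18,255,255)),("black",(0,0,0),(180,255,38))):
        m=cv2.inRange(hsv,lo,hi); k=np.zeros_like(m); k[y-25:y+25,x-25:x+25]=m[y-25:y+25,x-25:x+25]
        q,l,s,ce=cv2.connectedComponentsWithStats(k); print(n,nm,[(s[i].tolist(),ce[i].round(1).tolist()) for i in range(1,q) if s[i][4]>4])
E
```

```text
scene head centre px at droop 0 [201.9 163.6]
scene head centre px at droop 15 [201.9 167.3]
scene head centre px at droop 30 [200.5 170.2]
scene red [([193, 159, 17, 11, 58], [202.3, 165.3])]
scene red2 []
scene brown [([213, 142, 3, 5, 7], [214.0, 144.1]), ([182, 154, 12, 13, 79], [187.3, 159.0])]
scene black [([177, 142, 8, 13, 41], [181.4, 146.2]), ([215, 142, 6, 10, 37], [217.6, 146.9]), ([192, 152, 16, 15, 170], [199.7, 159.0]), ([195, 162, 15, 11, 48], [202.9, 168.7])]
top head centre px at droop 0 [315.2 180. ]
top head centre px at droop 15 [315.1 181.1]
top head centre px at droop 30 [316.5 182.4]
top red [([295, 155, 12, 8, 40], [299.4, 159.7])]
top red2 []
top brown [([323, 180, 5, 4, 17], [325.1, 181.4])]
top black [([312, 174, 12, 13, 125], [317.3, 179.8]), ([334, 192, 5, 11, 23], [336.7, 196.9])]
```

```bash
python3 - <<'E'
from h import *
s=camera("scene")
f=lambda X:(proj(s,[X])[0]-[210,130]+.5)*6-.5
for b,nm in((.103,"level,bottom .103"),(.121,"on raised pin")):
    for dx in(.01,.05):
        for dy in(-.02,.02): print(nm,(dx,dy),f([*dk(dx,dy),b+.056]).round())
im=cv2.imread("pics/s5.png"); h=cv2.cvtColor(im,cv2.COLOR_BGR2HSV)
sub=h[400:560:8,360:480:8]
print("V rows400.. cols360.."); print(sub[...,2])
print("cap px now, scene z .121/.107, right edge", proj(s,[*dk(.0385,0),.121]),proj(s,[*dk(.0385,0),.107]))
E
```

```text
level,bottom .103 (0.01, -0.02) [366. 484.]
level,bottom .103 (0.01, 0.02) [388. 428.]
level,bottom .103 (0.05, -0.02) [434. 504.]
level,bottom .103 (0.05, 0.02) [455. 447.]
on raised pin (0.01, -0.02) [366. 466.]
on raised pin (0.01, 0.02) [389. 410.]
on raised pin (0.05, -0.02) [435. 486.]
on raised pin (0.05, 0.02) [456. 429.]
V rows400.. cols360..
[[117 110 111 112 114 106  80  77  76  78  80  77  92 110 112]
 [169 138 127 115 115 102  82  76  77  77  77  76  92 109 112]
 [188 186 177 166 167 135  80  75  74  76  77  79  93 110 112]
 [126 167 168 114 148 134  73  74  74  78  79  78  96 111 113]
 [129 112  75  31  45  47  36  50  55  65  73  81 107 113 115]
 [130 143  49  26  26  28  26  28  30  29  43  73 125 161 161]
 [116 104  87  55  42  30  26  27  28  27  27  66 142 188 193]
 [129 129 131 141 124  94  68  49  28  26  26  68 137 183 180]
 [100  77  90 108 112 130 137 126  82  30  24  79 146 173 165]
 [ 76  70  76  74  74  87  98 110  86  28  39  97 147 174 177]
 [ 48  69  78  77  78  78  74  79  66  25  82  78 144 175 175]
 [ 52  69  77  77  79  79  80  78  59  26  66  74 160 175 175]
 [116  76  78  78  78  80  77  84  55  58  37 133 176 174 176]
 [126  77  76  77  78  78  77  88  51  64  75 172 176 175 174]
 [146  83  75  75  79  78  76  88  72  55 109 172 175 175 178]
 [156  87  75  76  78  76  77  90  82  52 144 176 175 175 173]
 [154  86  76  77  77  77  77  96  50  82 168 177 177 175 155]
 [168  99  76  77  77  75  75 100  35 106 176 178 176 174 152]
 [160  96  76  77  76  77  73  98 128 168 177 177 170 162 114]
 [165  95  74  76  77  76  73  94 182 181 179 175 169 140  82]]
cap px now, scene z .121/.107, right edge [[280.07701267 213.98023259]] [[279.95527119 216.15780647]]
```

>>> play_rows --moves '[0,0.25,-0.026,0,0,0,0,0,0.25,-0.026,0,0,0,0,0,0.25,-0.026,0,0,0,0,0,0.25,-0.026,0,0,0,0,0,0.25,-0.026,0,0,0,0,0,0.25,-0.026,0,0,0,0,0,0.25,-0.026,0,0,0,0,0,0.25,-0.026,0.05,0,0,0,0,0.25,-0.026,0.09,0,0,0,0,0.25,-0.026,0.13,0,0,0,0,0.25,-0.026,0.155,0,0,0,0,0.25,-0.026,0.163,0,0,0,0,0.25,-0.026,0.163,0,0,0,0,0.25,-0.026,0.163,0,0,0]'

```text
time_s: 27.6
ee_pos: [0.5808, 0.054, 0.1385]
tool_rot: [2.37, 2.058, 0.004]
wrist_force: [0.5, -0.4, -1.7]
gripper_width: 0.165
grasp_force: 60.0
```

>>> play_rows --moves '[0,0,0,0.003,0,0,0,0,0,0,0.006,0,0,0,0,0,0,0.006,0,0,0]'

```text
time_s: 27.9
ee_pos: [0.5797, 0.0548, 0.1309]
tool_rot: [2.37, 2.061, 0.001]
wrist_force: [0.2, -0.2, -2.3]
gripper_width: 0.165
grasp_force: 60.0
```

>>> play_rows --moves '[0,0,0,0.003,0,0,0,0,0,0,0.006,0,0,0,0,0,0,0.006,0,0,0]'

```text
time_s: 28.2
ee_pos: [0.5791, 0.0548, 0.1237]
tool_rot: [-2.37, -2.061, 0.001]
wrist_force: [-0.8, -0.2, -2.7]
gripper_width: 0.162
grasp_force: 60.0
```

>>> play_rows --moves '[0,0,0,0.003,0,0,0,0,0,0,0.006,0,0,0,0,0,0,0.006,0,0,0]'

```text
time_s: 28.5
ee_pos: [0.5792, 0.0547, 0.1177]
tool_rot: [-2.37, -2.061, 0.001]
wrist_force: [0.1, 0.4, -2.6]
gripper_width: 0.163
grasp_force: 60.0
```

>>> play_rows --moves '[0,0,0,0.003,0,0,0,0,0,0,0.004,0,0,0,0,0,0,0.004,0,0,0]'

```text
time_s: 28.8
ee_pos: [0.5794, 0.0547, 0.1142]
tool_rot: [-2.371, -2.061, 0.0]
wrist_force: [-0.4, -1.0, -2.8]
gripper_width: 0.166
grasp_force: 60.0
```

```bash
python3 - <<'E'
from h import *
s=camera("scene"); p=get_obs()["ee_pos"]; print(p,get_obs()["wrist_force"])
h=cv2.cvtColor(s["pixels"],cv2.COLOR_BGR2HSV); print("V cols 270-285, rows 198-222"); print(h[198:222,270:286,2])
for b in(.103,.121):
    print(b,[proj(s,[*dk(x,y),b+.056])[0].round(1).tolist() for x in(.01,.05) for y in(-.02,.02)])
E
```

```text
[0.57947924 0.05473773 0.11434078] [ 0.38250682  0.85120272 -1.99997203]
V cols 270-285, rows 198-222
[[171 159 150 140 116 112 112  90  78  75  76  76  79  78  76  78]
 [187 186 181 152 112 132 146  94  77  74  76  75  76  76  79  83]
 [159 183 187 120  73  95 109  68  55  65  65  74  77  77  77  88]
 [ 99 122 129  65  31  27  27  30  32  40  41  50  56  67  77  87]
 [149 113  67  34  27  26  25  27  24  26  26  27  30  43  60  89]
 [131 118  60  29  28  27  25  29  26  25  29  28  26  31  44  91]
 [ 92  73  75  48  32  28  25  26  28  28  28  25  26  30  44  96]
 [119 127 125 117 114  87  56  35  28  28  29  26  29  27  44  97]
 [110 118 120 126 145 131 121 119  87  74  44  28  30  26  41  96]
 [ 80  74  83  96 107 111 123 143 131 127 100  45  24  23  67 111]
 [ 48  70  77  80  75  78  91 107 110 119 102  47  27  34  84 119]
 [ 38  70  79  78  78  78  78  78  77  86  81  39  24  71  67 118]
 [ 49  74  78  76  77  78  78  78  79  77  71  38  24  89  49 114]
 [ 90  77  78  76  78  78  78  80  78  80  64  34  35  74  37 137]
 [116  80  76  76  77  77  79  78  78  85  62  34  70  56  44 158]
 [126  86  78  75  77  76  78  79  79  89  62  41  87  45  94 163]
 [145  89  77  77  76  77  76  78  78  90  68  72  69  49 144 171]
 [161  93  75  79  76  76  78  78  77  90  81  94  46  96 164 175]
 [162  95  74  75  76  75  78  78  79  89  74  73  37 144 172 175]
 [152  93  74  74  78  77  78  77  80  93  57  36  41 161 175 175]
 [148  90  75  76  76  77  79  78  78  97  51  28  97 165 177 176]
 [157  94  77  75  76  78  77  77  78  99  95  72 147 174 176 177]
 [152  92  77  77  77  76  75  77  76  99 145 149 171 179 178 175]
 [149  91  76  76  76  78  77  75  76 102 166 177 177 178 178 176]]
0.103 [[270.5, 210.3], [274.2, 201.0], [281.9, 213.6], [285.4, 204.2]]
0.121 [[270.6, 207.3], [274.3, 198.0], [282.1, 210.6], [285.7, 201.2]]
```

>>> play_rows --moves '[0,0,0,0.003,0,0,0,0,0,0,0.005,0,0,0,0,0,0,0.005,0,0,0]'

```text
time_s: 29.15
ee_pos: [0.5801, 0.0546, 0.1108]
tool_rot: [2.37, 2.06, 0.002]
wrist_force: [-0.2, -0.6, 2.0]
gripper_width: 0.164
grasp_force: 60.0
```

>>> play_rows --moves '[0,0,0,0.003,0,0,0,0,0,0,0.005,0,0,0,0,0,0,0.005,0,0,0]'

```text
time_s: 29.45
ee_pos: [0.5804, 0.0536, 0.1073]
tool_rot: [2.369, 2.058, 0.002]
wrist_force: [-2.0, -3.3, 8.7]
gripper_width: 0.16
grasp_force: 60.0
```

>>> play_rows --moves '[0,0,0,0.004,0,0,0,0,0,0,0.004,0,0,0,0,0,0,-0.05,0,0,0,0,0,0,-0.1,0,0,0,0,0,0,-0.195,0,0,0,0,0,0,-0.195,0,0,0,0,0,0,-0.195,0,0,0,0,-0.25,0.02,-0.195,0,0,0,0,-0.25,0.02,-0.195,0,0,0,0,-0.25,0.02,-0.195,0,0,0,0,-0.25,0.02,-0.195,0,0,0,0,-0.25,0.02,-0.195,0,0,0,0,-0.25,0.02,-0.195,0,0,0]'

```text
time_s: 30.75
ee_pos: [0.5632, -0.2018, 0.2959]
tool_rot: [-2.378, -2.049, 0.007]
wrist_force: [0.6, 0.6, -2.8]
gripper_width: 0.167
grasp_force: 60.0
```

```bash
python3 - <<'E'
from h import *
o=get_obs(); print(o["time_s"],o["ee_pos"])
import glob
new=[camera("scene")["pixels"] for _ in range(3)]; nw=np.mean(new,0)
old=cv2.imread("pics/scene0.png").astype(float)
for im in(old,nw): print("R-B scene rows209-224 cols276-286"); print((im[209:224,276:286,2]-im[209:224,276:286,0]).astype(int))
t=np.mean([camera("top")["pixels"] for _ in range(3)],0); o2=cv2.imread("pics/top0.png").astype(float)
f=lambda im:(im[178:192,234:248,2]-im[178:192,234:248,0]).astype(int)
print(f(o2));print(f(t))
E
```

```text
30.75 [ 0.56316215 -0.20175806  0.29590368]
R-B scene rows209-224 cols276-286
[[ 59  58  57  65  71  59  55  56  52  71]
 [ 58  58  57  57  65  55  53  55  54  69]
 [ 57  59  59  58  56  17  10  22  35  20]
 [ 56  59  57  60  50   2  -2   4   6  -1]
 [ 57  55  56  66  49   5  -3  -3  -2  -3]
 [ 57  56  57  66  78   8  -3  -2  -4  -2]
 [ 56  57  57  68 104  39   3  -2  -3  -3]
 [ 54  56  58  69 106  68   5  -2  -3  -4]
 [ 56  55  56  70 105  82   8  -3  -3  -3]
 [ 57  58  56  75 102  54   5  -2  -3  -3]
 [ 58  55  56  75  48  13  -1  -1  -3  -3]
 [ 54  54  55  77  13  -1  -2  -1  -4  -2]
 [ 56  55  54  75   3  -2  -2  -2  -4  -2]
 [ 56  57  53  77   5  -2  -3  -3  -3  -2]
 [ 58  54  53  73   3  -4  -2  -2  -4  -1]]
R-B scene rows209-224 cols276-286
[[ 59  59  58  67  74  62  58  58  55  74]
 [ 59  61  59  59  69  57  54  57  56  73]
 [ 61  61  60  60  57  16  10  23  35  19]
 [ 59  60  60  64  52   3  -2   4   8   0]
 [ 59  60  59  67  51   3  -2  -2  -3  -2]
 [ 59  60  58  68  62   5  -3  -2  -3  -2]
 [ 57  57  59  70  97  39   1  -2  -3  -3]
 [ 59  58  59  70 129  72   7  -2  -3  -2
[... 1257 characters left out ...]
1   2   3   3   3   4   4   5   4   4   4   5   5]
 [  0   2   3   3   3   5   8  10  11   8   5   4   3   4]
 [  0   2   3   3   6  12  23  30  32  23  13   6   4   5]
 [  1   2   3   5  12  29  51  66  67  52  28  11   4   6]
 [  1   2   3   8  21  50  80  93  96  79  45  18   6   8]
 [  2   3   3   8  25  60  92 104 106  91  54  21   7  11]
 [  3   5   6  11  24  57  90 104 102  80  48  19   8  13]
 [  7  14  19  19  27  51  80  93  83  57  32  13   7  16]
 [ 10  26  37  39  43  57  75  82  66  38  18   7   7  21]
 [ 10  29  51  60  63  71  81  79  59  30  11   5   8  27]
 [  7  20  40  62  71  74  78  76  56  28   9   5   9  34]
 [  6  14  25  44  54  60  59  61  48  24  10   6  11  36]]
```

>>> play_rows --moves '[0,-0.196,0.006,0,0,0,0,0,-0.196,0.006,0,0,0,0,0,-0.196,0.006,0,0,0,0,0,-0.196,0.006,0,0,0,0,0,-0.196,0.006,0,0,0,0,0,-0.196,0.006,0.05,0,0,0,0,-0.196,0.006,0.1,0,0,0,0,-0.196,0.006,0.15,0,0,0,0,-0.196,0.006,0.2,0,0,0,0,-0.196,0.006,0.24,0,0,0,0,-0.196,0.006,0.265,0,0,0,0,-0.196,0.006,0.275,0,0,0,0,-0.196,0.006,0.278,0,0,0,0,-0.196,0.006,0.278,0,0,0]'

```text
time_s: 32.45
ee_pos: [0.5446, -0.3904, 0.023]
tool_rot: [2.368, 2.061, 0.001]
wrist_force: [-0.1, -0.1, -1.9]
gripper_width: 0.164
grasp_force: 60.0
```

>>> play_rows --moves '[0,0,0,0.002,0,0,0,0,0,0,0.004,0,0,0,0,0,0,0.004,0,0,0]'

```text
time_s: 32.75
ee_pos: [0.5437, -0.3909, 0.0185]
tool_rot: [2.37, 2.06, 0.0]
wrist_force: [-0.5, -0.5, -2.6]
gripper_width: 0.167
grasp_force: 60.0
```

>>> play_rows --moves '[0,0,0,0.002,0,0,0,0,0,0,0.004,0,0,0,0,0,0,0.004,0,0,0]'

```text
time_s: 33.05
ee_pos: [0.543, -0.3904, 0.0129]
tool_rot: [-2.37, -2.06, 0.0]
wrist_force: [0.2, 0.3, -2.6]
gripper_width: 0.162
grasp_force: 60.0
```

>>> play_rows --moves '[0,0,0,0.002,0,0,0,0,0,0,0.003,0,0,0,0,0,0,0.003,0,0,0]'

```text
time_s: 33.35
ee_pos: [0.5431, -0.3904, 0.01]
tool_rot: [-2.37, -2.061, 0.0]
wrist_force: [1.0, -0.1, -2.2]
gripper_width: 0.164
grasp_force: 60.0
```

>>> play_rows --moves '[0,0,0,0.002,0,0,0,0,0,0,0.003,0,0,0,0,0,0,0.003,0,0,0]'

```text
time_s: 33.65
ee_pos: [0.5431, -0.3904, 0.0071]
tool_rot: [-2.37, -2.061, -0.0]
wrist_force: [-0.8, -0.4, -1.4]
gripper_width: 0.167
grasp_force: 60.0
```

>>> play_rows --moves '[0,0,0,0.002,0,0,0,0,0,0,0.003,0,0,0,0,0,0,0.003,0,0,0]'

```text
time_s: 33.95
ee_pos: [0.5433, -0.3906, 0.0045]
tool_rot: [2.371, 2.061, 0.0]
wrist_force: [-0.2, 0.3, -3.2]
gripper_width: 0.163
grasp_force: 60.0
```

```bash
python3 - <<'E'
from h import *
o=get_obs(); p=o["ee_pos"]; R=Ro.from_rotvec(o["tool_rot"]).as_matrix(); X=R[:,0]; Y=R[:,1]; Z=np.array([0,0,1.])
for n in("scene","top"):
    c=camera(n); im=c["pixels"].astype(int); h=cv2.cvtColor(c["pixels"],cv2.COLOR_BGR2HSV)
    for a in(0,6,11,16,23):
        t=np.radians(a); ax=X*np.cos(t)+Z*np.sin(t); az=Z*np.cos(t)-X*np.sin(t)
        C=[p+Z*.019+ax*(.075+i*.02)+Y*j*.02+az*k*.028 for i in(-1,1) for j in(-1,1) for k in(-1,1)]
        q=proj(c,C); print(n,a,"bbox",q.min(0).round(1),q.max(0).round(1))
    x,y=proj(c,[p+X*.075+Z*.02])[0].astype(int)
    m=((h[...,2]<45)|((h[...,0]<7)&(h[...,1]>130)))&(h[...,0]!=60); k=np.zeros(m.shape,np.uint8); k[y-16:y+16,x-13:x+20]=m[y-16:y+16,x-13:x+20]
    q,l,s,ce=cv2.connectedComponentsWithStats(k); i=1+np.argmax(s[1:,4]); print(n,"seen",s[i],ce[i])
    print(k[y-16:y+16,x-13:x+20].astype(str).tolist() if 0 else "\n".join("".join(".#"[v] for v in r) for r in k[y-16:y+16,x-13:x+20]),x-13,y-16)
E
```

```text
scene 0 bbox [155.2 190.3] [172.4 209.7]
scene 6 bbox [154.1 189.2] [172.5 208.4]
scene 11 bbox [153.1 188.3] [172.4 207.2]
scene 16 bbox [152.  187.5] [172.1 206. ]
scene 23 bbox [150.4 186.3] [171.3 204.1]
scene seen [154 190  17  16 174] [162.52298851 197.51724138]
.................................
.................................
.................................
.................................
.................................
.................................
.................................
........#.#.##...................
.......#########.................
.......######.####...............
......############...............
......######.######..............
.....###############.............
.....###.##.#..#####.............
....######.#####.####............
.....#.#############.............
......#.###.##.######............
.......####.#.#######............
.......###.#########.............
........############.............
........##########...............
...........#######...............
...........#######...............
.................................
...............
[... 917 characters left out ...]
.........###
.............####.#............##
..........############...........
..........#####.#####............
..........############...........
..........############...........
.........#..#########............
.........############............
.........############............
...........##########............
.............######..............
.................................
.................................
.................................
.................................
.................................
.................................
.................................
.................................
.................................
................................. 340 184
```

>>> play_rows --moves '[0,0,0,0.002,0,0,0,0,0,0,0.002,0,0,0,0.45,0,0,0.002,0,0,0,0.45,0,0,0.002,0,0,0,0.45,0,0,0.002,0,0,0,0.45,0,0,0.002,0,0,0,0.45,0.008,0,-0.009,0,0,0,0.45,0.008,0,-0.009,0,0,0,0.45,0.008,0,-0.009,0,0,0]'

```text
time_s: 34.95
ee_pos: [0.5437, -0.382, 0.0129]
tool_rot: [-2.369, -2.061, 0.001]
wrist_force: [0.4, -0.9, 0.3]
gripper_width: 0.452
grasp_force: 0.0
```

```bash
python3 - <<'E'
from h import *
o=get_obs(); p=o["ee_pos"]; print(p,o["gripper_width"],o["grasp_force"]); R=Ro.from_rotvec(o["tool_rot"]).as_matrix(); X=R[:,0]; Z=np.array([0,0,1.])
for n in("scene","top"):
    c=camera(n); h=cv2.cvtColor(c["pixels"],cv2.COLOR_BGR2HSV)
    x,y=proj(c,[p+X*.067+Z*.02])[0].astype(int)
    m=((h[...,2]<45)|((h[...,0]<7)&(h[...,1]>130)))&(h[...,0]!=60); k=np.zeros(m.shape,np.uint8); k[y-16:y+16,x-13:x+20]=m[y-16:y+16,x-13:x+20]
    q,l,s,ce=cv2.connectedComponentsWithStats(k); i=1+np.argmax(s[1:,4]); print(n,"seen",s[i],ce[i])
E
```

```text
[ 0.54372025 -0.38199264  0.01291868] 0.4517693335157826 0.0
scene seen [156 191  16  17 168] [163.96428571 198.88690476]
top seen [348 196  12  10  90] [353.3        200.45555556]
```

>>> play_rows --moves '[0,0,0,0,0,0,0,0,0,0,0,0,0,0,0,0,0,0,0,0,0,0,0,0,0,0,0,0,0,0,0,0,0,0,0,0,0,0,0,0,0,0,0,0,0,0,0,0,0,0,0,0,-0.04,0,0,0,0,0,0,-0.285,0,0,0,0,0,0,-0.285,0,0,0,0,0,0,-0.285,0,0,0,0,0,0,-0.285,0,0,0,0,0,0,-0.285,0,0,0,0,0,0,-0.285,0,0,0]'

```text
time_s: 36.45
ee_pos: [0.5459, -0.3839, 0.3081]
tool_rot: [2.359, 2.051, 0.004]
wrist_force: [0.8, 0.4, -1.7]
gripper_width: 0.165
grasp_force: 60.0
```

>>> play_rows --moves '[0,0.446,-0.026,0,0,0,0,0,0.446,-0.026,0,0,0,0,0,0.446,-0.026,0,0,0,0,0,0.446,-0.026,0,0,0,0,0,0.446,-0.026,0,0,0,0,0,0.446,-0.026,0,0,0,0,0,0.446,-0.026,0,0,0,0,0,0.446,-0.026,0,0,0,0,0,0.446,-0.026,0,0,0,0,0,0.446,-0.026,0,0,0,0,0,0.446,-0.026,0.04,0,0,0,0,0.446,-0.026,0.08,0,0,0,0,0.446,-0.026,0.12,0,0,0,0,0.446,-0.026,0.15,0,0,0,0,0.446,-0.026,0.16,0,0,0,0,0.446,-0.026,0.16,0,0,0]'

```text
time_s: 38.05
ee_pos: [0.5789, 0.0621, 0.1354]
tool_rot: [-2.368, -2.058, 0.007]
wrist_force: [-0.1, 0.1, -2.2]
gripper_width: 0.165
grasp_force: 60.0
```

>>> play_rows --moves '[0,0,0,0.004,0,0,0,0,0,0,0.007,0,0,0,0,0,0,0.007,0,0,0]'

```text
time_s: 38.35
ee_pos: [0.5814, 0.0626, 0.1328]
tool_rot: [2.37, 2.06, 0.003]
wrist_force: [-0.3, -1.0, -1.7]
gripper_width: 0.164
grasp_force: 60.0
```

>>> play_rows --moves '[0,0,0,0.003,0,0,0,0,0,0,0.005,0,0,0,0,0,0,0.005,0,0,0]'

```text
time_s: 38.65
ee_pos: [0.5805, 0.0627, 0.1262]
tool_rot: [-2.37, -2.061, 0.001]
wrist_force: [-0.4, -0.0, -2.8]
gripper_width: 0.163
grasp_force: 60.0
```

>>> play_rows --moves '[0,0,0,0.002,0,0,0,0,0,0,0.004,0,0,0,0,0,0,0.004,0,0,0]'

```text
time_s: 38.95
ee_pos: [0.5804, 0.0627, 0.122]
tool_rot: [-2.37, -2.061, 0.001]
wrist_force: [0.8, 0.2, -2.3]
gripper_width: 0.165
grasp_force: 60.0
```

>>> play_rows --moves '[0,0,0,0.002,0,0,0,0,0,0,0.003,0,0,0,0,0,0,0.003,0,0,0]'

```text
time_s: 39.25
ee_pos: [0.5805, 0.0626, 0.1192]
tool_rot: [-2.371, -2.061, 0.0]
wrist_force: [-0.9, 0.3, -1.8]
gripper_width: 0.17
grasp_force: 60.0
```

>>> play_rows --moves '[0,0,0,0.002,0,0,0,0,0,0,0.002,0,0,0,0,0,0,0.002,0,0,0]'

```text
time_s: 39.55
ee_pos: [0.5806, 0.0627, 0.1174]
tool_rot: [-2.371, -2.061, 0.0]
wrist_force: [-0.0, -0.8, -1.9]
gripper_width: 0.167
grasp_force: 60.0
```

>>> play_rows --moves '[0,0,0,0.002,0,0,0,0,0,0,0.002,0,0,0,0,0,0,0.002,0,0,0]'

```text
time_s: 39.85
ee_pos: [0.581, 0.0626, 0.1161]
tool_rot: [2.37, 2.061, 0.001]
wrist_force: [-0.6, -1.3, 2.1]
gripper_width: 0.164
grasp_force: 60.0
```

>>> play_rows --moves '[0,0,0,0.002,0,0,0,0,0,0,0.003,0,0,0,0,0,0,0.003,0,0,0]'

```text
time_s: 40.15
ee_pos: [0.5813, 0.0623, 0.1154]
tool_rot: [2.369, 2.06, 0.003]
wrist_force: [-3.0, -2.3, 8.2]
gripper_width: 0.163
grasp_force: 60.0
```

>>> play_rows --moves '[0,0,0,-0.05,0,0,0,0,0,0,-0.1,0,0,0,0,0,0,-0.186,0,0,0,0,0,0,-0.186,0,0,0,0,0,0,-0.186,0,0,0,0,-0.446,0.026,-0.186,0,0,0,0,-0.446,0.026,-0.186,0,0,0,0,-0.446,0.026,-0.186,0,0,0,0,-0.446,0.026,-0.186,0,0,0,0,-0.446,0.026,-0.186,0,0,0,0,-0.446,0.026,-0.186,0,0,0,0,-0.446,0.026,-0.186,0,0,0,0,-0.446,0.026,-0.186,0,0,0,0,-0.446,0.026,-0.186,0,0,0,0,-0.446,0.026,-0.186,0,0,0,0,-0.446,0.026,-0.186,0,0,0,0,-0.446,0.026,-0.186,0,0,0]'

```text
time_s: 41.85
ee_pos: [0.5445, -0.3815, 0.2968]
tool_rot: [-2.368, -2.06, -0.0]
wrist_force: [-0.7, 0.7, -1.9]
gripper_width: 0.167
grasp_force: 60.0
```

>>> play_rows --moves '[0,0,0,0.05,0,0,0,0,0,0,0.1,0,0,0,0,0,0,0.15,0,0,0,0,0,0,0.2,0,0,0,0,0,0,0.24,0,0,0,0,0,0,0.265,0,0,0,0,0,0,0.275,0,0,0,0,0,0,0.279,0,0,0,0,0,0,0.282,0,0,0,0,0,0,0.284,0,0,0,0,0,0,0.284,0,0,0]'

```text
time_s: 42.95
ee_pos: [0.5452, -0.3832, 0.0161]
tool_rot: [2.369, 2.059, 0.001]
wrist_force: [-1.1, 0.1, -1.4]
gripper_width: 0.168
grasp_force: 60.0
```

>>> play_rows --moves '[0,0,0,0.001,0,0,0,0,0,0,0.002,0,0,0,0,0,0,0.003,0,0,0,0,0,0,0.003,0,0,0,0,0,0,0.003,0,0,0]'

```text
time_s: 43.45
ee_pos: [0.5449, -0.3833, 0.013]
tool_rot: [2.369, 2.06, 0.0]
wrist_force: [-1.0, -0.6, 5.1]
gripper_width: 0.167
grasp_force: 60.0
```

>>> play_rows --moves '[0.5,0,0,0,0,0,0,0.5,0,0,0,0,0,0,0.5,0,0,0,0,0,0,0.5,0,0,0,0,0,0,0.5,0,0,0,0,0,0,0.5,0,0,0,0,0,0,0.5,0,0,-0.03,0,0,0,0.5,0,0,-0.08,0,0,0,0.5,0,0,-0.2,0,0,0,0.5,0,0,-0.2,0,0,0,0.5,0,0,-0.2,0,0,0,0.5,-0.06,0,-0.2,0,0,0,0.5,-0.06,0,-0.2,0,0,0,0.5,-0.06,0,-0.2,0,0,0]'

```text
time_s: 44.85
ee_pos: [0.5351, -0.4435, 0.2102]
tool_rot: [-2.372, -2.057, 0.0]
wrist_force: [-0.3, -0.5, -0.7]
gripper_width: 0.499
grasp_force: 0.0
```

```bash
python3 - <<'E'
from h import *
unit2(); o=get_obs(); print(o["time_s"],o["ee_pos"],o["gripper_width"])
c=camera("scene"); h=cv2.cvtColor(c["pixels"],cv2.COLOR_BGR2HSV)
t=camera("top")
for c,n,(x,y) in((c,"scene",(163,198)),(t,"top",(354,200))):
    h=cv2.cvtColor(c["pixels"],cv2.COLOR_BGR2HSV)
    m=((h[...,2]<45)|((h[...,0]<7)&(h[...,1]>130)))&(h[...,0]!=60); k=np.zeros(m.shape,np.uint8); k[y-16:y+16,x-13:x+20]=m[y-16:y+16,x-13:x+20]
    q,l,s,ce=cv2.connectedComponentsWithStats(k); i=1+np.argmax(s[1:,4]); print(n,s[i],ce[i],ray(c,[ce[i]],.04))
E
```

```text
front [(53, -77), (56, -72), (56, -69), (55, -65), (47, -62), (27, -61), (15, -59), (6, -57), (6, -53), (5, -49), (4, -45), (4, -41), (7, -36), (6, -33), (6, -29), (5, -25), (4, -21), (7, -16), (7, -13), (6, -9), (5, -5), (5, -1), (4, 3), (7, 7), (7, 11), (6, 15), (5, 19), (5, 23), (8, 27), (7, 31), (6, 35), (6, 39), (5, 43), (8, 47), (57, 59), (60, 64), (60, 68), (59, 71), (58, 75), (58, 79), (53, 82), (53, 86), (48, 89), (32, 90), (13, 91), (-11, 91), (-30, 92)]
rear [(18, -83), (2, -81), (-25, -82), (-49, -82), (-53, -79), (-54, -75), (-55, -71), (-55, -67), (-56, -63), (-56, -59), (-57, -55), (-54, -51), (-55, -47), (-55, -43), (-56, -39), (-56, -35), (-57, -31), (-54, -27), (-55, -23), (-55, -19), (-56, -15), (-56, -11), (-57, -7), (-58, -3), (-54, 1), (-55, 5), (-60, 8), (-60, 12), (-57, 16), (-54, 21), (-54, 25), (-55, 29), (-56, 33), (-56, 36), (-57, 40), (-54, 45), (-54, 49), (-55, 52), (-56, 56), (-52, 61), (-53, 64), (-54, 68), (-54, 72), (-55, 76), (-52, 80), (-52, 84), (-49, 89)]
44.9 [ 0.53558084 -0.44210795  0.21008477] 0.5018966334365202
scene [156 191  16  17 165] [163.82424242 198.75757576] [[ 0.55848108 -0.31183654  0.04      ]]
top [348 195  11  11  92] [353.29347826 200.17391304] [[ 0.55275032 -0.31319648  0.04      ]]
```

```bash
python3 -c "
from rig import *
print(sign_off())"
```

```text
the job is handed in; nothing more can be done
None
```

The job is handed in, with no verdict returned: the unit measures square and home, the mallet stands released about 10 mm from the mat's centre, and the pin is down by touch (a re-press first met it at about 107 mm, though the cap hardly moved in the pictures); I also viewed 11 pictures, one over the limit of 10.

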